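# Take down two piles and put the balancing supplies away

## Task

Two piles stand on the counter, each a weight box with something on its lid. Take them apart and put everything away, keeping it all upright: the red box flat in the red tray, the blue box flat in the blue tray, the jar with the yellow cap in the yellow dish, and the steel check weight pressed fully home in the cutout of the foam block. Leave the chrome valve stem puller where it lies.

Things in the scene. Friction and masses are not known exactly. Their poses are not given: they have to be found in the camera images.
- red_box: Closed red plastic refill box of wheel weights, 120 x 56 x 36 mm, flat top, about 0.4 kg. Origin: centre of its underside; x along the 120 mm length, z up. Starts on the counter with the jar or the check weight standing on its lid.
- blue_box: Closed blue plastic refill box, otherwise the same as the red one (120 x 56 x 36 mm, origin centre of underside, x along its length). Starts on the counter with the other small thing on its lid.
- cap_jar: Small round jar of valve caps with a yellow screw cap, 44 mm diameter, 48 mm tall, about 0.1 kg. Origin: centre of its underside, z up. Starts standing on the lid of one of the boxes.
- check_weight: Bright steel cylinder (balancer check weight), 40 mm diameter, 56 mm tall, foot edge bevelled 4 mm, about 0.4 kg. Origin: centre of its underside, z up. Starts standing on the lid of the box that does not carry the jar.
- red_tray: Fixed shallow red tray for the red box, outside 146 x 82 mm, 11 mm high, walls and floor 3 mm thick, inside 140 x 76 mm, grey floor. Origin: centre of its underside; x along its length; the box rests 3 mm above the origin. Either end of the box may point either way.
- blue_tray: Fixed shallow blue tray for the blue box, same sizes and frame as the red tray.
- yellow_dish: Fixed shallow round yellow dish for the jar, outside 74 mm diameter, 10 mm high, inside 68 mm diameter, floor 4 mm thick. Origin: centre of its underside; the jar rests 4 mm above the origin.
- foam_block: Fixed dark foam block 110 x 110 x 42 mm, orange floor seen in its central cutout. Origin: centre of underside. Cutout floor 20 mm above the origin; soft rounded lips at its mouth leave 37 mm and yield up to 6 mm a side, so the 40 mm check weight will not drop in: push it with 5 to 15 N. Home, its underside is 20 mm above the origin and 34 mm of it stand out.
- stem_puller: Bystander: chrome T-handled valve stem puller, about 205 x 90 x 18 mm, lying loose on the counter between the places, T-handle away from the robot. Origin: middle of its underside, y along its length, T-handle at -y.
Not all that is in view belongs to the job. Several things have the shape of the check_weight; the one meant has the colours described above.

How it is judged (in metres and radians):
At the end, for the whole second after the job is handed in: Each box flat on the floor of its colour's tray (15 mm off centre, 15 degrees at most), the jar upright on the dish floor (15 mm), the check weight upright in the foam cutout (6 mm off centre), underside within 3 mm of its floor; all released and at rest (horizontal distance between red_box and red_tray below 0.015 m and z of red_box in the frame of red_tray below 0.0055 m and angle between each of red_box, blue_box's own z axis and vertical below 0.06 rad and angle between the x axis of red_box and the x axis of red_tray, either way round below 0.26 rad and horizontal distance between blue_box and blue_tray below 0.015 m and z of blue_box in the frame of blue_tray below 0.0055 m and angle between the x axis of blue_box and the x axis of blue_tray, either way round below 0.26 rad and horizontal distance between cap_jar and yellow_dish below 0.015 m and z of cap_jar in the frame of yellow_dish below 0.007 m and angle between cap_jar's own z axis and vertical below 0.1 rad and horizontal distance between check_weight and foam_block below 0.006 m and z of check_weight in the frame of foam_block below 0.023 m and angle between check_weight's own z axis and vertical below 0.08 rad and linear speed of each of red_box, blue_box, cap_jar, check_weight below 0.02 m/s); the robot touches nothing.
It fails at once if the stem puller is moved more than 20 mm (distance of stem_puller from where it was at the start of the episode above 0.02 m).
It fails at once if a box, the jar or the check weight is tipped more than 45 degrees (angle between any of red_box, blue_box, cap_jar, check_weight's own z axis and vertical above 0.785 rad).
It also fails if it takes over 133 s, if anything falls off the work surface, if the arm or the gripper's body presses on something with over 40 N, if the wrist force passes 120 N, or if a joint passes its speed limit or range.

## Robot

A 6-joint arm with a two-finger parallel gripper is mounted at the origin on the work surface. World frame = base frame: x ahead of the robot, y to its left, z up, the work surface at z = 0. Lengths are in mm, angles in rad, forces in N, time in s.
With the tool pointing down it reaches from about 300 to 775 mm from the base axis. Payload 14.6 kg.
Tool frame: the origin (TCP) lies midway between the tips of the shut fingers; the grasp point (between the pads) lies 19 mm behind it; z points along the fingers, y is the line along which they close (so a half turn about z gives the same grasp; the last joint's range is limited). The gripper opens to 94 mm and grips with 3 to 60 N. Pads are 16 mm wide; open, the fingers measure 119 mm over their backs; the gripper's body (75 mm by 177 mm) begins 78 mm behind the grasp point.
Start: joints at [-1.168, 0.3, 1.521, -0, 1.321, -0.067], TCP at [248.981, -490.406, 205.446] pointing down, gripper open.
Joint ranges: [-3.03, 3.03], [-0.79, 2.21], [0.23, 2.52], [-1.04, 4.18], [0, 3.07], [-2.55, 2.55]. Speed limits (rad/s): [2.22, 2.22, 2.57, 3.14, 3.14, 3.14].

## Interface

Orientations are given as [roll, pitch, yaw] about the fixed x, y, z axes, in that order (R = Rz(yaw) Ry(pitch) Rx(roll)).
In Python, from cell import * gives the robot as it stands. The module is installed in compiled form; this text tells all that it offers.
- The arm moves only by the tool servo_tool, never from a script. Its argument "motion" is a list of rows, each an object of numbers: "wx", "wy", "wz": the turn, a rotation vector about the tool's x, y, z in units of 2 rad (1.0 is 2 rad); "dx", "dy", "dz": the shift along the tool's x, y, z in units of 10 cm (1.0 is 10 cm); "fingers": the closure, from -1 (fully open) to 1 (shut). In form: [{"wx": .., "wy": .., "wz": .., "dx": .., "dy": .., "dz": .., "fingers": ..}, ...]. A call has 1 to 10 rows; each row is the pose to reach, as a shift and turn from the pose commanded when the call began, along the tool's axes at that moment; what a row does not reach only later rows make up. A row lasts 1/10 s, in which the tool goes at most 50 mm and 8.59 degrees, less where a joint would pass 70% of its speed; a pose out of reach is approached as far as the arm can. A call with a number of a shift or a turn outside -1 to 1 is refused whole. A call with a gripper value outside its range is refused whole. The fingers move at their own pace and stop on an object; "newtons" is the grip in N (left out, the last holds). Time passes only in rows, so rows that repeat a pose let the fingers close. It gives the time, the measured TCP pose, the force, the opening and the grip force at its end, in the units of the state.
- read_state(): the state, without advancing time (a new reading comes with each control period).
- camera(name): name is "scene" or "top"; returns a dict with "image" (480x640x3 uint8, red, green, blue), "fx", "fy", "cx", "cy" (pixels), "k1" (the pictures are not rectified: a ray, as slopes to the right and down, at radius r is drawn at 1 + k1 r^2 times it, then the intrinsics apply), "R" (3x3) and "t" (3): a world point X has camera coordinates R X + t. Camera axes: x right, y down, z forward; pixel columns grow to the right and rows downward; lengths in mm; the calibration is good to about 2 mm. A picture is of the moment at which its call begins. There is no depth.
- sign_off(): hands the job in; it is judged then, once.
Trained networks look in a picture, given as the dict that the camera call returned (one of the last four; its "shot" number tells which), for a name from the list of things; names that differ only in an ending like _2 or _b are one class to them, and where a whole thing is asked for, a point or a joint stands for the part that bears it (a point fixed in the world has none). Each returns a list of dicts, best first, with "conf" (0 to 1); they miss things now and then, are a little off and sometimes report something else, mostly with a low value. They report only what shows in the picture. A call takes as long as a camera call. They do not tell look-alikes from the thing itself.
- spot_in(query, picture): "location" ([column, row] in pixels, amid what is visible of it).
- trace(query, picture): "pixels" (480x640 bool, what is visible of it) and "location" ([column, row] in pixels, amid what is visible of it).
The state is a dict: "clock": time; "joints": joint angles; "qd": joint speeds; "effort": joint torques, N m; "eef_pos": TCP position; "eef_rot": TCP orientation; "wrist_force": force on the tool from outside, world axes, zero at the start; "moment": the same for the moment, N m; "finger_gap": finger opening in mm; "finger_force": force on a finger pad.
Only numpy, scipy, OpenCV 4.12 (cv2) and the standard library are available. Lean on these libraries where they do the work, as an engineer would, in place of code of your own. Each camera call takes 0.05 s, during which the arm holds its last target. There are 200 camera calls.

## Working session

There is one attempt and no reset: what is moved stays moved. The work goes in short steps, Python scripts to look and compute and a tool call to move; the robot and the scene stay as the last step left them, time stands still between calls to the robot, and variables do not carry over. Pictures are saved under pics/ and viewed, at most 14 in all, crops included, and the job is handed in when it is done.

Besides the shell and the picture viewer there is one more tool, called after "Call:" as name([rows], argument=value, ...), one row to a line, values as JSON. servo_tool: Moves the arm, as the interface text tells. Its arguments: {"type":"object","properties":{"motion":{"type":"array","items":{"type":"object","properties":{"wx":{"type":"number"},"wy":{"type":"number"},"wz":{"type":"number"},"dx":{"type":"number"},"dy":{"type":"number"},"dz":{"type":"number"},"fingers":{"type":"number"}}}},"newtons":{"type":"number"}},"required":["motion"]}

```bash
mkdir -p pics; ls; cat > h.py <<'E'
from cell import *
import numpy as np, cv2
def ray(c,uv):
    x,y=(uv[0]-c["cx"])/c["fx"],(uv[1]-c["cy"])/c["fy"]
    a,b=x,y
    for _ in range(30):
        s=1+c["k1"]*(a*a+b*b); a,b=x/s,y/s
    R=np.array(c["R"]);t=np.array(c["t"])
    return -R.T@t, R.T@np.array([a,b,1.])
def at(c,uv,z):
    o,d=ray(c,uv); return (o+d*(z-o[2])/d[2])[:2]
def proj(c,X):
    p=np.array(c["R"])@np.array(X,float)+np.array(c["t"]); a,b=p[:2]/p[2]; s=1+c["k1"]*(a*a+b*b)
    return np.array([c["cx"]+c["fx"]*a*s,c["cy"]+c["fy"]*b*s])
def save(c,n,crop=None,k=1):
    im=c["image"][:,:,::-1]
    if crop: x0,y0,x1,y1=crop; im=im[y0:y1,x0:x1]
    cv2.imwrite("pics/"+n,cv2.resize(im,None,fx=k,fy=k,interpolation=cv2.INTER_CUBIC))
E
python3 - <<'E'
from h import *
for n in("scene","top"):
    c=camera(n); save(c,n+"0.png"); o=ray(c,(320,240)); print(n,o[0].round(),o[1].round(2),c["fx"],c["k1"])
    for q in "red_box blue_box cap_jar check_weight red_tray blue_tray yellow_dish foam_block stem_puller".split():
        print(q,[(np.round(d["location"]).tolist(),round(d["conf"],2)) for d in spot_in(q,c)])
print(read_state())
E
```

```text
pics
scene [1141.   51. 1013.] [-0.52 -0.03 -0.86] 535.9732325313777 -0.08322980964923617
red_box [([389.0, 293.0], 0.67)]
blue_box [([507.0, 236.0], 0.18)]
cap_jar [([236.0, 187.0], 0.6), ([132.0, 217.0], 0.49)]
check_weight [([432.0, 241.0], 0.8), ([388.0, 202.0], 0.79), ([330.0, 213.0], 0.56), ([381.0, 216.0], 0.18)]
red_tray [([131.0, 217.0], 0.65)]
blue_tray [([212.0, 289.0], 0.75)]
yellow_dish [([389.0, 293.0], 0.75)]
foam_block [([506.0, 236.0], 0.71)]
stem_puller [([331.0, 278.0], 0.79)]
top [ 453.   14. 1238.] [ 0.07 -0.02 -1.  ] 497.83551394183064 -0.08458644145779128
red_box [([256.0, 282.0], 0.63)]
blue_box [([385.0, 291.0], 0.92)]
cap_jar [([393.0, 277.0], 0.51)]
check_weight [([250.0, 274.0], 0.8), ([302.0, 271.0], 0.73), ([200.0, 279.0], 0.7), ([212.0, 241.0], 0.6)]
red_tray [([477.0, 257.0], 0.57)]
blue_tray [([396.0, 187.0], 0.61), ([248.0, 276.0], 0.36)]
yellow_dish [([245.0, 199.0], 0.62), ([250.0, 277.0], 0.23)]
foam_block [([142.0, 262.0], 0.84)]
stem_puller [([295.0, 207.0], 0.77)]
{'clock': 1.0, 'joints': array([-1.16758636e+00,  2.99918646e-01,  1.52102832e+00, -9.46262576e-06,
        1.32069110e+00, -6.65732003e-02]), 'qd': array([ 0.00017132, -0.0006638 ,  0.00122926,  0.00188354, -0.00040559,
        0.00233877]), 'effort': array([ 2.69058633e-03, -5.31653917e+01, -3.52912009e+01,  7.10256142e-02,
        2.13371473e-02,  1.15158848e-06]), 'eef_pos': array([ 248.98167246, -490.3941395 ,  205.42335662]), 'eef_rot': array([-3.14154674e+00,  6.12704643e-06,  4.69785512e-01]), 'wrist_force': array([-0.54039366, -0.22261393,  1.05234926]), 'moment': array([-0.01013183, -0.0233878 ,  0.00554409]), 'finger_force': 0.0, 'finger_gap': 93.94197284297009}
```

View pics/scene0.png

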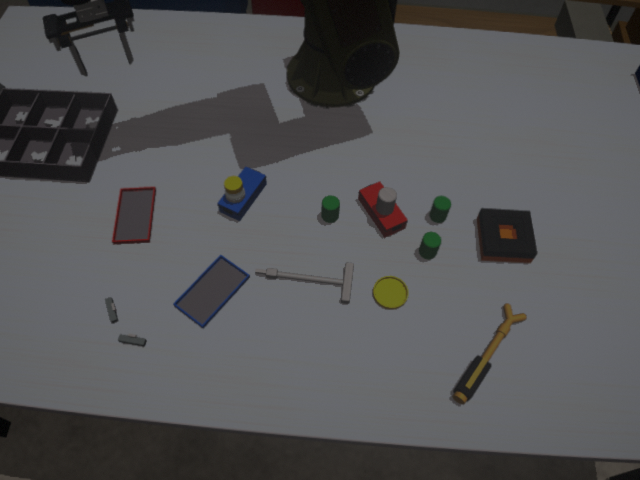

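View pics/top0.png

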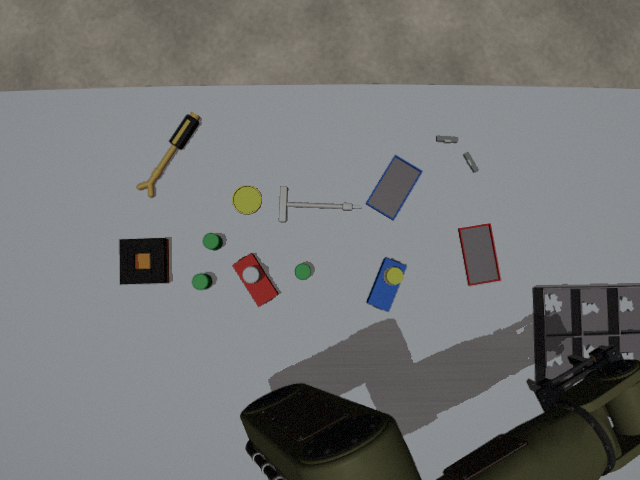

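The scene: the steel weight is on the red box (scene 388,199; top 251,274), and the jar is on the blue box (scene 234,188; top 394,276). Things that could be taken for the weight are the green cylinders at scene (330,209), (440,209) and (430,245). The T-handled puller is chrome at scene (310,278); the yellow and black tool at (490,355) is something else. I choose the bright steel one and check it in a close crop.

```bash
cat > fit.py <<'E'
from h import *
from scipy.optimize import minimize
def cyl(x,y,z,r,h):
    a=np.linspace(0,2*np.pi,40,False)
    return [(x+r*np.cos(t),y+r*np.sin(t),zz) for t in a for zz in(z,z+h)]
def box(x,y,yaw,z,L,W,h):
    c,s=np.cos(yaw),np.sin(yaw)
    return [(x+c*u-s*v,y+s*u+c*v,zz) for u in(-L/2,L/2) for v in(-W/2,W/2) for zz in(z,z+h)]
def sil(c,parts):
    S=4; m=np.zeros((480*S,640*S),np.uint8)
    for p in parts:
        q=np.array([proj(c,X) for X in p]); h=cv2.convexHull(((q+.5)*S*16-8).astype(np.int32))
        cv2.fillConvexPoly(m,h,255,shift=4)
    return cv2.resize(m,(640,480),interpolation=cv2.INTER_AREA)/255.
def fit(views,model,p0,step):
    def cost(p): 
        tot=0
        for c,m in views:
            s=sil(c,model(p)); tot+=np.abs(s-m).sum()/m.sum()
        return tot/len(views)
    p0=np.array(p0,float); n=len(p0); sim=np.vstack([p0]+[p0+np.eye(n)[i]*step[i] for i in range(n)])
    r=minimize(cost,p0,method="Nelder-Mead",options=dict(initial_simplex=sim,xatol=.02,fatol=1e-4,maxiter=250))
    return r.x,r.fun
def col(c,name,near,rad):
    im=c["image"].astype(int); R,G,B=im[...,0],im[...,1],im[...,2]
    m={"red":(R>1.6*G+12)&(R>1.6*B),"blue":(B>1.5*R+12)&(B>1.25*G),"yellow":(R>1.7*B+25)&(G>1.4*B+15),"dark":(R+G+B<130)}[name]
    yy,xx=np.mgrid[:480,:640]; return m&(np.hypot(xx-near[0],yy-near[1])<rad)
def hullmask(m):
    k=cv2.findContours(m.astype(np.uint8),cv2.RETR_EXTERNAL,cv2.CHAIN_APPROX_NONE)[0]
    k=max(k,key=cv2.contourArea); o=np.zeros((480,640),np.uint8); cv2.fillConvexPoly(o,cv2.convexHull(k),1); return o>0
def tr(q,c,near):
    d=min(trace(q,c),key=lambda d:np.hypot(*(np.array(d["location"])-near))); return d["pixels"]
E
cat > m1.py <<'E'
from fit import *
S=camera("scene");T=camera("top")
a=cv2.resize(S["image"][160:265,300:460,::-1],None,fx=4,fy=4); b=cv2.resize(S["image"][160:265,200:300,::-1],None,fx=4,fy=4); 
cv2.imwrite("pics/crop1.png",cv2.convertScaleAbs(cv2.resize(a,None,fx=1,fy=1),alpha=1.6))
for n,cl,ps,pt,L,W,H in [("red_tray","red",(134,215),(478,254),146,82,11),("blue_tray","blue",(212,291),(394,187),146,82,11)]:
    v=[(S,hullmask(col(S,cl,ps,50))),(T,hullmask(col(T,cl,pt,45)))]
    xy=at(T,pt,5); best=min((fit(v,lambda p:[box(p[0],p[1],p[2]/30,0,L,W,H)],[*xy,y*30],[8,8,8]) for y in(-.5,0,.5)),key=lambda r:r[1])
    print(n,best[0][:2].round(1),round(best[0][2]/30,3),round(best[1],3))
v=[(S,hullmask(col(S,"yellow",(390,292),25))),(T,hullmask(col(T,"yellow",(247,200),22)))]
print("dish",fit(v,lambda p:[cyl(*p,0,37,10)],at(T,(247,200),5),[8,8]))
v=[(S,hullmask(tr("foam_block",S,(506,236)))),(T,hullmask(tr("foam_block",T,(143,261))))]
print("foam",fit(v,lambda p:[box(p[0],p[1],p[2]/30,0,110,110,42)],[*at(T,(143,261),21),0],[8,8,6]))
v=[(S,hullmask(tr("stem_puller",S,(331,278)))),(T,tr("stem_puller",T,(295,207)))]
for q in [(283,187),(283,221),(358,207)]: print("puller",at(T,q,10).round())
for n,q,cl,ps,pt,cs,ct,r,h in [("red_box","check_weight","red",(383,208),(256,280),(388,199),(251,274),20,56),("blue_box","cap_jar","blue",(243,192),(386,285),(234,188),(394,276),22,48)]:
    v=[]
    for c,p,k in((S,ps,cs),(T,pt,ct)):
        m=col(c,cl,p,40)|tr(q,c,k)
        if q=="cap_jar": m|=col(c,"yellow",k,20)
        v.append((c,cv2.morphologyEx(m.astype(np.uint8),cv2.MORPH_CLOSE,np.ones((3,3)))>0))
    xy=at(T,pt,25);xc=at(T,ct,36+h)
    best=min((fit(v,lambda p:[box(p[0],p[1],p[2]/30,0,120,56,36),cyl(p[3],p[4],36,r,h)],[*xy,y*30,*xc],[8,8,8,8,8]) for y in(-.5,.5)),key=lambda r:r[1])
    print(n,best[0][:2].round(1),round(best[0][2]/30,3),best[0][3:].round(1),round(best[1],3))
for p in [(212,241),(202,281),(303,271)]: print("green",at(T,p,50).round())
E
python3 m1.py
```

```text
red_tray [ 503.4 -413.4] 0.143 0.059
blue_tray [ 674.2 -201.4] -0.556 0.05
dish (array([646.8814825 , 168.67666958]), np.float64(0.12241122762531145))Traceback (most recent call last):
  File "m1.py", line 11, in <module>
    v=[(S,hullmask(tr("foam_block",S,(506,236)))),(T,hullmask(tr("foam_block",T,(143,261))))]
                   ~~^^^^^^^^^^^^^^^^^^^^^^^^^^
  File "fit.py", line 32, in tr
    d=min(trace(q,c),key=lambda d:np.hypot(*(np.array(d["location"])-near))); return d["pixels"]
ValueError: min() iterable argument is empty
```

View pics/crop1.png

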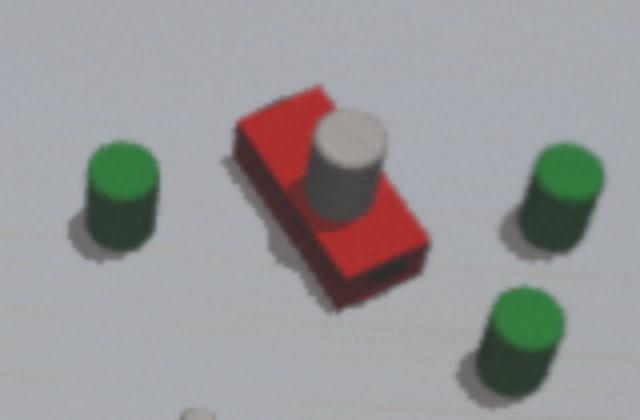

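The crop confirms the choice: the steel cylinder stands on the red lid (scene about 388,199) and the three look-alikes are green. The trace missed the foam, so I'll use colour for it.

```bash
python3 - <<'E'
s=open("m1.py").read()
i=s.index('v=[(S,hullmask(tr("foam'); j=s.index('print("foam"')
s=s[:i]+'v=[(S,hullmask(col(S,"dark",(506,236),42)|col(S,"orange",(506,236),15))),(T,hullmask(col(T,"dark",(143,261),42)))]\n'+s[j:]
i=s.index('v=[(S,hullmask(tr("stem'); j=s.index('for q in [(283'); s=s[:i]+s[j:]
open("m1.py","w").write(s)
f=open("fit.py").read()
f=f.replace('"dark":','"orange":(R>1.5*G+15)&(R>2*B),"dark":').replace('d=min(trace(q,c),','L=trace(q,c)\n    if not L: print("miss",q); return np.zeros((480,640),bool)\n    d=min(L,')
open("fit.py","w").write(f)
E
cat >> m1.py <<'E'
for c,p,n in((S,(390,292),"S"),(T,(247,200),"T")): 
    m=hullmask(col(c,"yellow",p,25)); ys,xs=np.where(m); print(n,xs.mean(),ys.mean(),np.ptp(xs),np.ptp(ys),m.sum(),at(c,(xs.mean(),ys.mean()),6))
for c,p,n in((S,(508,233),"S"),(T,(143,261),"T")):
    m=col(c,"orange",p,20); ys,xs=np.where(m); print("orange",n,xs.mean(),ys.mean(),m.sum(),at(c,(xs.mean(),ys.mean()),25))
E
python3 m1.py
```

```text
red_tray [ 503.2 -413.4] 0.147 0.061
blue_tray [ 674.5 -201.1] -0.551 0.05
dish (array([646.88053584, 168.46957986]), np.float64(0.12347732038644872))
foam (array([493.70049086, 419.21449779,   0.8537285 ]), np.float64(0.031887372654909256))
puller [676.  78.]
puller [591.  78.]
puller [ 624. -108.]
red_box [445.9 147.4] 0.545 [460.3 145.8] 0.241
blue_box [ 431.3 -174.7] -0.399 [ 454.8 -182.7] 0.251
green [539. 247.]
green [444. 270.]
green [466.  29.]
S 389.7585394581861 291.7868080094228 33 31 849 [646.07657637 167.34797018]
T 246.631498470948 199.15443425076452 27 28 654 [646.85028475 169.38356384]
orange S 509.0149253731343 229.9402985074627 67 [482.14789141 427.14698997]
orange T 136.2941176470588 261.6862745098039 51 [491.98891458 438.55048493]
```

```bash
cat > ov.py <<'E'
from fit import *
def overlay(c,mask,parts,ctr,name,r=45):
    im=np.ascontiguousarray(np.clip(c["image"][:,:,::-1]*1.6,0,255).astype(np.uint8)); x,y=ctr
    k=6; big=cv2.resize(im,None,fx=k,fy=k,interpolation=cv2.INTER_NEAREST)
    mm=cv2.resize(mask.astype(np.uint8),None,fx=k,fy=k,interpolation=cv2.INTER_NEAREST)
    cv2.drawContours(big,cv2.findContours(mm,0,1)[0],-1,(255,255,0),1)
    for p in parts:
        q=np.array([proj(c,X) for X in p]); cv2.polylines(big,[cv2.convexHull(((q+.5)*k).astype(np.int32))],True,(0,255,0),1)
    return big[(y-r)*k:(y+r)*k,(x-r)*k:(x+r)*k]
E
cat > m2.py <<'E'
from ov import *
S=camera("scene");T=camera("top"); tiles=[]
f=lambda c:c["image"].astype(int)
for n,q,cl,ps,pt,cs,ct,r,h in [("red_box","check_weight","red",(383,208),(256,280),(388,199),(251,274),20,56),("blue_box","cap_jar","blue",(243,192),(386,285),(234,188),(394,276),22,48)]:
    v=[]
    for c,p,k in((S,ps,cs),(T,pt,ct)):
        im=f(c); R,G,B=im[...,0],im[...,1],im[...,2]; yy,xx=np.mgrid[:480,:640]; d=np.hypot(xx-p[0],yy-p[1])<40
        m=((R>1.5*G+4)&(R>1.5*B+4) if cl=="red" else (B>1.35*R+4)&(B>1.2*G+3))&d
        m|=tr(q,c,k)
        if q=="cap_jar": m|=col(c,"yellow",k,20)
        m=cv2.morphologyEx(m.astype(np.uint8),cv2.MORPH_CLOSE,np.ones((3,3)))
        nl,lab,st,_=cv2.connectedComponentsWithStats(m); m=lab==1+np.argmax(st[1:,4])
        v.append((c,m))
    xy=at(T,pt,25);xc=at(T,ct,36+h)
    md=lambda p:[box(p[0],p[1],p[2]/30,0,120,56,36),cyl(p[3],p[4],36,r,h)]
    best=min((fit(v,md,[*xy,y*30,*xc],[8,8,8,8,8]) for y in(-.5,.5)),key=lambda r:r[1])
    print(n,best[0][:2].round(1),round(best[0][2]/30,3),best[0][3:].round(1),round(best[1],3))
    tiles.append(np.hstack([overlay(c,m,md(best[0]),p,"",33) for (c,m),p in zip(v,(ps,pt))]))
cv2.imwrite("pics/ov1.png",cv2.resize(np.vstack(tiles),(600,600)))
E
python3 m2.py
```

```text
red_box [446.4 147.2] 0.537 [459.9 146.8] 0.21
blue_box [ 431.8 -174.1] -0.395 [ 453.9 -183.4] 0.096
```

View pics/ov1.png

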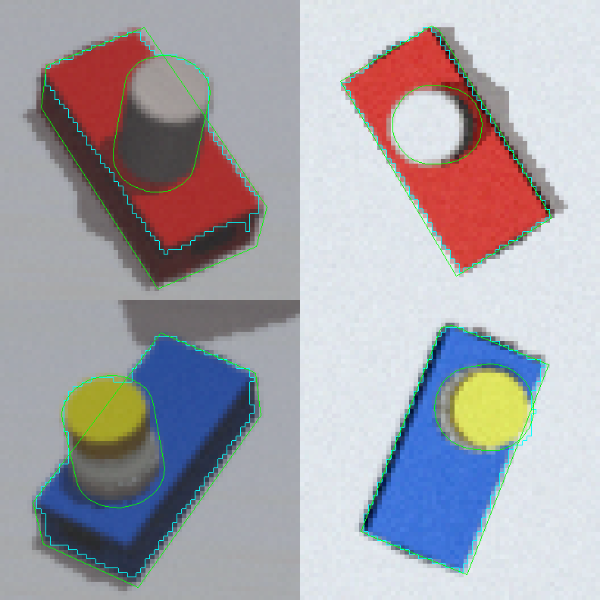

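The overlay shows both boxes fitting well in both views. The weight's fit is pulled a little by its shadow, so I recompute the tops of the weight and jar from their discs. I also work out the move to the jar.

```bash
cat > mv.py <<'E'
import sys
from h import *
from scipy.spatial.transform import Rotation as Ro
def rel(x,y,z,yaw):
    """shift/turn from current pose to TCP x,y,z pointing down; yaw = world direction of closing line (mod pi)"""
    s=read_state(); R0=Ro.from_euler("xyz",s["eef_rot"]); d=R0.inv().apply(np.array([x,y,z])-s["eef_pos"])/100
    out=[]
    for k in (0,np.pi):
        a=yaw+k # tool y axis = direction a, z down, x = y cross z
        yv=np.array([np.cos(a),np.sin(a),0]); zv=np.array([0,0,-1.]); xv=np.cross(yv,zv)
        w=(R0.inv()*Ro.from_matrix(np.c_[xv,yv,zv])).as_rotvec()/2; out.append(w.round(4))
    print("d",d.round(3),"w",min(out,key=lambda w:abs(w[2])),"alt",max(out,key=lambda w:abs(w[2])),"pos",s["eef_pos"].round(1),"rot",s["eef_rot"].round(3),"j",s["joints"].round(2),s["clock"])
if __name__=="__main__": rel(*map(float,sys.argv[1:5]))
E
python3 - <<'E'
from h import *
S=camera("scene");T=camera("top")
for n,s,t,z in(("w",(387.4,194.8),(250.5,274.5),92),("j",(233.1,183.2),(394.8,275.5),84)): 
    print(n,at(S,np.array(s)-.5,z).round(1),at(T,np.array(t)-.5,z).round(1))
for p in [(212,241),(202,281),(303,271)]: print("green",at(T,p,56).round())
E
python3 mv.py 454 -181 180 0
```

```text
w [459.8 148.1] [459.7 150.5]
j [ 452.7 -185.1] [ 454.2 -182.8]
green [539. 246.]
green [444. 269.]
green [466.  29.]
d [ 3.229 -1.831  0.255] w [ 0.     -0.     -0.5505] alt [-0.     -0.      1.0203] pos [ 249.  -490.4  205.4] rot [-3.142 -0.     0.47 ] j [-1.17  0.3   1.52  0.    1.32 -0.07] 1.85
```

Call:
servo_tool([
  {"dx":0.3,"dy":-0.2,"wz":-0.07,"fingers":-1},
  {"dx":0.6,"dy":-0.4,"wz":-0.14,"fingers":-1},
  {"dx":1,"dy":-0.6,"wz":-0.21,"fingers":-1},
  {"dx":1,"dy":-0.6,"wz":-0.28,"fingers":-1},
  {"dx":1,"dy":-0.6,"wz":-0.35,"fingers":-1},
  {"dx":1,"dy":-0.6,"wz":-0.42,"fingers":-1},
  {"dx":1,"dy":-0.6,"wz":-0.49,"fingers":-1},
  {"dx":1,"dy":-0.6,"wz":-0.55,"fingers":-1},
  {"dx":1,"dy":-0.6,"wz":-0.55,"fingers":-1},
], newtons=30)

```text
schema error: expected keys wx, wy, wz, dx, dy, dz, fingers
```

Call:
servo_tool([
  {"dx":0.4,"dy":0.3,"fingers":-1},
  {"dx":0.8,"dy":0.6,"fingers":-1},
  {"dx":1,"dy":0.8,"fingers":-1},
  {"dx":1,"dy":0.8,"fingers":-1},
])

```text
schema error: expected keys wx, wy, wz, dx, dy, dz, fingers
```

```bash
python3 mv.py 453.7 -183.7 44 0
```

```text
d [ 3.214 -1.808  1.615] w [ 0.     -0.     -0.5505] alt [-0.     -0.      1.0203] pos [ 249.  -490.4  205.4] rot [-3.142 -0.     0.47 ] j [-1.17  0.3   1.52  0.    1.32 -0.07] 1.85
```

Call:
servo_tool([
  {"wx":0,"wy":0,"wz":-0.07,"dx":0.3,"dy":-0.2,"dz":0,"fingers":-1},
  {"wx":0,"wy":0,"wz":-0.14,"dx":0.6,"dy":-0.4,"dz":0,"fingers":-1},
  {"wx":0,"wy":0,"wz":-0.21,"dx":1,"dy":-0.6,"dz":0,"fingers":-1},
  {"wx":0,"wy":0,"wz":-0.28,"dx":1,"dy":-0.6,"dz":0,"fingers":-1},
  {"wx":0,"wy":0,"wz":-0.35,"dx":1,"dy":-0.6,"dz":0,"fingers":-1},
  {"wx":0,"wy":0,"wz":-0.42,"dx":1,"dy":-0.6,"dz":0,"fingers":-1},
  {"wx":0,"wy":0,"wz":-0.49,"dx":1,"dy":-0.6,"dz":0,"fingers":-1},
  {"wx":0,"wy":0,"wz":-0.55,"dx":1,"dy":-0.6,"dz":0,"fingers":-1},
  {"wx":0,"wy":0,"wz":-0.55,"dx":1,"dy":-0.6,"dz":0,"fingers":-1},
], newtons=30)

```text
clock: 2.75
eef_pos: [311.0, -391.6, 205.5]
eef_rot: [3.142, 0.0, 1.572]
wrist_force: [-0.3, -0.1, 0.4]
finger_gap: 94.1
finger_force: 0.0
```

Call:
servo_tool([
  {"wx":0,"wy":0,"wz":0,"dx":0.4,"dy":0.3,"dz":0,"fingers":-1},
  {"wx":0,"wy":0,"wz":0,"dx":0.8,"dy":0.6,"dz":0,"fingers":-1},
  {"wx":0,"wy":0,"wz":0,"dx":1,"dy":0.8,"dz":0,"fingers":-1},
  {"wx":0,"wy":0,"wz":0,"dx":1,"dy":0.8,"dz":0,"fingers":-1},
])

```text
clock: 3.15
eef_pos: [392.8, -289.6, 205.6]
eef_rot: [3.141, -0.0, 1.569]
wrist_force: [0.4, -1.0, -0.8]
finger_gap: 93.8
finger_force: 0.0
```

```bash
python3 mv.py 453.7 -183.7 44 0
```

```text
d [1.059 0.607 1.616] w [ 0.0002 -0.     -0.0008] alt [-1.00e-04 -4.00e-04  1.57e+00] pos [ 392.8 -289.6  205.6] rot [ 3.141 -0.     1.569] j [-0.71  0.16  1.69  0.    1.29 -0.71] 3.15
```

Call:
servo_tool([
  {"wx":0,"wy":0,"wz":0,"dx":0.4,"dy":0.3,"dz":0.2,"fingers":-1},
  {"wx":0,"wy":0,"wz":0,"dx":0.8,"dy":0.6,"dz":0.4,"fingers":-1},
  {"wx":0,"wy":0,"wz":0,"dx":1,"dy":0.63,"dz":0.6,"fingers":-1},
  {"wx":0,"wy":0,"wz":0,"dx":1,"dy":0.63,"dz":0.6,"fingers":-1},
])

```text
clock: 3.55
eef_pos: [453.6, -189.4, 142.8]
eef_rot: [-3.138, -0.002, 1.569]
wrist_force: [-1.0, -0.2, -0.6]
finger_gap: 93.7
finger_force: 0.0
```

Call:
servo_tool([
  {"wx":0,"wy":0,"wz":0,"dx":0.08,"dy":0,"dz":0,"fingers":-1},
  {"wx":0,"wy":0,"wz":0,"dx":0.08,"dy":0,"dz":0.2,"fingers":-1},
  {"wx":0,"wy":0,"wz":0,"dx":0.08,"dy":0,"dz":0.4,"fingers":-1},
  {"wx":0,"wy":0,"wz":0,"dx":0.08,"dy":0,"dz":0.6,"fingers":-1},
  {"wx":0,"wy":0,"wz":0,"dx":0.08,"dy":0,"dz":0.8,"fingers":-1},
  {"wx":0,"wy":0,"wz":0,"dx":0.08,"dy":0,"dz":0.95,"fingers":-1},
  {"wx":0,"wy":0,"wz":0,"dx":0.08,"dy":0,"dz":1,"fingers":-1},
  {"wx":0,"wy":0,"wz":0,"dx":0.08,"dy":0,"dz":1,"fingers":-1},
])

```text
clock: 4.35
eef_pos: [454.1, -184.5, 45.8]
eef_rot: [3.141, 0.0, 1.568]
wrist_force: [1.0, 0.3, -0.2]
finger_gap: 93.7
finger_force: 0.0
```

Call:
servo_tool([
  {"wx":0,"wy":0,"wz":0,"dx":0,"dy":0,"dz":0,"fingers":1},
  {"wx":0,"wy":0,"wz":0,"dx":0,"dy":0,"dz":0,"fingers":1},
  {"wx":0,"wy":0,"wz":0,"dx":0,"dy":0,"dz":0,"fingers":1},
  {"wx":0,"wy":0,"wz":0,"dx":0,"dy":0,"dz":0,"fingers":1},
  {"wx":0,"wy":0,"wz":0,"dx":0,"dy":0,"dz":0,"fingers":1},
  {"wx":0,"wy":0,"wz":0,"dx":0,"dy":0,"dz":0,"fingers":1},
], newtons=20)

```text
clock: 4.95
eef_pos: [454.2, -183.8, 45.5]
eef_rot: [3.142, -0.0, 1.57]
wrist_force: [0.1, 0.6, 0.7]
finger_gap: 49.1
finger_force: 0.0
```

Call:
servo_tool([
  {"wx":0,"wy":0,"wz":0,"dx":0,"dy":0,"dz":0,"fingers":1},
  {"wx":0,"wy":0,"wz":0,"dx":0,"dy":0,"dz":0,"fingers":1},
  {"wx":0,"wy":0,"wz":0,"dx":0,"dy":0,"dz":0,"fingers":1},
])

```text
clock: 5.25
eef_pos: [454.2, -183.7, 45.5]
eef_rot: [-3.142, -0.0, 1.57]
wrist_force: [0.6, 0.9, 0.6]
finger_gap: 43.3
finger_force: 20.0
```

Call:
servo_tool([
  {"wx":0,"wy":0,"wz":0,"dx":0,"dy":0,"dz":-0.1,"fingers":1},
  {"wx":0,"wy":0,"wz":0,"dx":0,"dy":0,"dz":-0.3,"fingers":1},
  {"wx":0,"wy":0,"wz":0,"dx":0,"dy":0,"dz":-0.5,"fingers":1},
  {"wx":0,"wy":0,"wz":0,"dx":0,"dy":0,"dz":-0.7,"fingers":1},
  {"wx":0,"wy":0,"wz":0,"dx":0,"dy":0,"dz":-0.8,"fingers":1},
  {"wx":0,"wy":0,"wz":0,"dx":0,"dy":0,"dz":-0.8,"fingers":1},
])

```text
clock: 5.85
eef_pos: [454.7, -184.0, 126.8]
eef_rot: [3.139, 0.001, 1.57]
wrist_force: [-1.0, 0.5, -1.1]
finger_gap: 43.2
finger_force: 20.0
```

```bash
python3 - <<'E'
from h import *
print(read_state()["finger_force"])
S=camera("scene");T=camera("top")
a=cv2.resize(S["image"][120:230,180:290,::-1],(400,400),interpolation=2);b=cv2.resize(T["image"][230:330,340:440,::-1],(400,400),interpolation=2)
cv2.imwrite("pics/g1.png",cv2.convertScaleAbs(np.hstack([a,b]),alpha=1.6))
E
```

```text
19.99984083235404
```

View pics/g1.png

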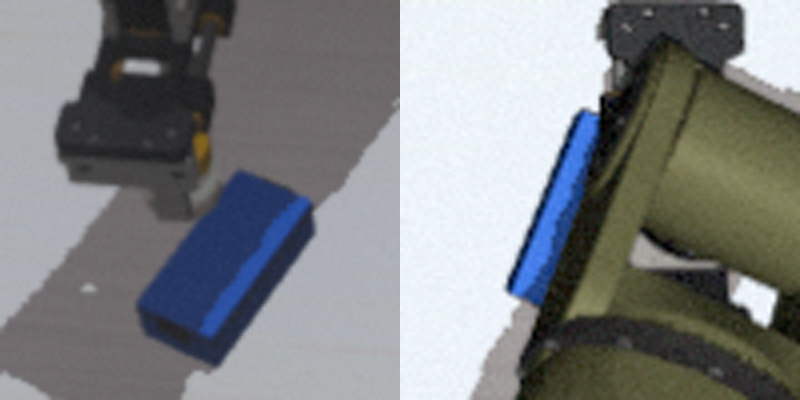

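Jar held (gap 43 mm, 20 N) and the blue box not disturbed.

Call:
servo_tool([
  {"wx":0,"wy":0,"wz":0,"dx":0.2,"dy":0.1,"dz":0,"fingers":1},
  {"wx":0,"wy":0,"wz":0,"dx":0.5,"dy":0.3,"dz":0,"fingers":1},
  {"wx":0,"wy":0,"wz":0,"dx":0.8,"dy":0.45,"dz":0,"fingers":1},
  {"wx":0,"wy":0,"wz":0,"dx":1,"dy":0.55,"dz":0,"fingers":1},
])

```text
clock: 6.35
eef_pos: [509.5, -82.0, 124.2]
eef_rot: [-3.14, -0.001, 1.571]
wrist_force: [-0.3, 0.4, -1.2]
finger_gap: 43.0
finger_force: 20.0
```

Call:
servo_tool([
  {"wx":0,"wy":0,"wz":0,"dx":0.3,"dy":0.15,"dz":0,"fingers":1},
  {"wx":0,"wy":0,"wz":0,"dx":0.6,"dy":0.3,"dz":0,"fingers":1},
  {"wx":0,"wy":0,"wz":0,"dx":1,"dy":0.55,"dz":0,"fingers":1},
])

```text
clock: 6.65
eef_pos: [564.1, 16.8, 124.3]
eef_rot: [-3.14, 0.0, 1.569]
wrist_force: [0.5, 0.2, -0.8]
finger_gap: 43.2
finger_force: 20.0
```

Call:
servo_tool([
  {"wx":0,"wy":0,"wz":0,"dx":0.3,"dy":0.15,"dz":0,"fingers":1},
  {"wx":0,"wy":0,"wz":0,"dx":0.6,"dy":0.3,"dz":0,"fingers":1},
  {"wx":0,"wy":0,"wz":0,"dx":0.9,"dy":0.5,"dz":0,"fingers":1},
  {"wx":0,"wy":0,"wz":0,"dx":1,"dy":0.55,"dz":0,"fingers":1},
  {"wx":0,"wy":0,"wz":0,"dx":1,"dy":0.55,"dz":0,"fingers":1},
])

```text
clock: 7.15
eef_pos: [619.2, 117.0, 123.8]
eef_rot: [-3.139, 0.0, 1.571]
wrist_force: [0.1, -0.8, -1.1]
finger_gap: 43.1
finger_force: 20.0
```

Call:
servo_tool([
  {"wx":0,"wy":0,"wz":0,"dx":0.3,"dy":0.15,"dz":0,"fingers":1},
  {"wx":0,"wy":0,"wz":0,"dx":0.45,"dy":0.25,"dz":0.2,"fingers":1},
  {"wx":0,"wy":0,"wz":0,"dx":0.5,"dy":0.27,"dz":0.5,"fingers":1},
  {"wx":0,"wy":0,"wz":0,"dx":0.5,"dy":0.27,"dz":0.7,"fingers":1},
  {"wx":0,"wy":0,"wz":0,"dx":0.5,"dy":0.27,"dz":0.7,"fingers":1},
  {"wx":0,"wy":0,"wz":0,"dx":0.5,"dy":0.27,"dz":0.7,"fingers":1},
])

```text
clock: 7.75
eef_pos: [646.5, 165.0, 55.9]
eef_rot: [-3.141, 0.0, 1.569]
wrist_force: [1.0, -1.3, 0.3]
finger_gap: 42.7
finger_force: 20.0
```

```bash
python3 mv.py 646.5 168.5 14 0; python3 - <<'E'
from h import *
S=camera("scene");a=cv2.resize(S["image"][220:330,330:440,::-1],(500,500),interpolation=2)
cv2.imwrite("pics/d1.png",cv2.convertScaleAbs(a,alpha=1.6))
E
```

```text
d [0.035 0.    0.419] w [-0.0002  0.0001 -0.001 ] alt [1.0000e-04 2.0000e-04 1.5698e+00] pos [646.5 165.   55.9] rot [-3.141  0.     1.569] j [ 0.2   0.7   1.29 -0.    1.15  0.2 ] 7.75
```

View pics/d1.png

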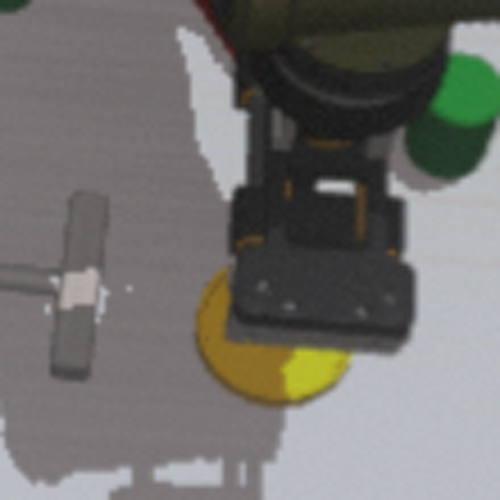

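The gripper with the jar is over the yellow dish (crop about 275,340), clear of the puller. I lower and release.

Call:
servo_tool([
  {"wx":0,"wy":0,"wz":0,"dx":0.03,"dy":0,"dz":0.15,"fingers":1},
  {"wx":0,"wy":0,"wz":0,"dx":0.03,"dy":0,"dz":0.25,"fingers":1},
  {"wx":0,"wy":0,"wz":0,"dx":0.03,"dy":0,"dz":0.32,"fingers":1},
  {"wx":0,"wy":0,"wz":0,"dx":0.03,"dy":0,"dz":0.37,"fingers":1},
  {"wx":0,"wy":0,"wz":0,"dx":0.03,"dy":0,"dz":0.4,"fingers":1},
  {"wx":0,"wy":0,"wz":0,"dx":0.03,"dy":0,"dz":0.415,"fingers":1},
  {"wx":0,"wy":0,"wz":0,"dx":0.03,"dy":0,"dz":0.415,"fingers":1},
  {"wx":0,"wy":0,"wz":0,"dx":0.03,"dy":0,"dz":0.415,"fingers":1},
])

```text
clock: 8.6
eef_pos: [646.7, 169.1, 14.3]
eef_rot: [3.141, -0.0, 1.57]
wrist_force: [-0.5, 0.2, -0.9]
finger_gap: 43.3
finger_force: 20.0
```

Call:
servo_tool([
  {"wx":0,"wy":0,"wz":0,"dx":0,"dy":0,"dz":0,"fingers":-0.5},
  {"wx":0,"wy":0,"wz":0,"dx":0,"dy":0,"dz":0,"fingers":-0.5},
  {"wx":0,"wy":0,"wz":0,"dx":0,"dy":0,"dz":0,"fingers":-0.5},
  {"wx":0,"wy":0,"wz":0,"dx":0,"dy":0,"dz":0,"fingers":-0.5},
  {"wx":0,"wy":0,"wz":0,"dx":0,"dy":0,"dz":0,"fingers":-0.5},
])

```text
clock: 9.1
eef_pos: [646.6, 169.0, 14.0]
eef_rot: [3.142, -0.0, 1.57]
wrist_force: [0.5, 0.2, -0.0]
finger_gap: 70.4
finger_force: 0.0
```

Call:
servo_tool([
  {"wx":0,"wy":0,"wz":0,"dx":0,"dy":0,"dz":-0.2,"fingers":-0.5},
  {"wx":0,"wy":0,"wz":0,"dx":0,"dy":0,"dz":-0.5,"fingers":-0.5},
  {"wx":0,"wy":0,"wz":0,"dx":0,"dy":0,"dz":-0.9,"fingers":-0.5},
  {"wx":0,"wy":0,"wz":0,"dx":0,"dy":0,"dz":-1,"fingers":-0.5},
  {"wx":0,"wy":0,"wz":0,"dx":0,"dy":0,"dz":-1,"fingers":-0.5},
])

```text
clock: 9.6
eef_pos: [647.3, 169.2, 115.7]
eef_rot: [3.138, -0.001, 1.57]
wrist_force: [0.1, 0.7, -0.1]
finger_gap: 70.6
finger_force: 0.0
```

Call:
servo_tool([
  {"wx":0,"wy":0,"wz":0,"dx":0,"dy":-0.4,"dz":-0.2,"fingers":-1},
  {"wx":0,"wy":0,"wz":0,"dx":-0.1,"dy":-0.8,"dz":-0.2,"fingers":-1},
  {"wx":0,"wy":0,"wz":0,"dx":-0.1,"dy":-1,"dz":-0.2,"fingers":-1},
  {"wx":0,"wy":0,"wz":0,"dx":-0.1,"dy":-1,"dz":-0.2,"fingers":-1},
])

```text
clock: 10.0
eef_pos: [544.2, 159.0, 132.7]
eef_rot: [-3.139, 0.001, 1.57]
wrist_force: [0.3, 1.6, 0.4]
finger_gap: 93.7
finger_force: 0.0
```

```bash
python3 - <<'E'
from fit import *
T=camera("top");S=camera("scene")
for c,n in((S,"S"),(T,"T")):
  for q in("cap_jar","yellow_dish"): print(n,q,[(np.round(d["location"],1).tolist(),round(d["conf"],2)) for d in spot_in(q,c)])
  print(proj(c,(646.5,168.5,52)),proj(c,(646.5,168.5,4)))
b=cv2.resize(S["image"][240:330,340:440,::-1],None,fx=4,fy=4);a=cv2.resize(T["image"][150:240,200:300,::-1],None,fx=4,fy=4)
cv2.imwrite("pics/d2.png",cv2.convertScaleAbs(np.hstack([b,a]),alpha=1.3))
E
python3 mv.py 459.8 149 64 0
```

```text
S cap_jar [([392.9, 285.3], 0.94)]
S yellow_dish [([383.5, 297.8], 0.57)]
[393.16206316 282.06622468] [390.18888086 292.42956762]
T cap_jar []
T yellow_dish [([255.2, 198.2], 0.6)]
[244.5993278  196.33495198] [247.08359141 199.41330908]
d [-0.102 -0.871  0.693] w [-0.0004  0.0001 -0.0006] alt [1.0000e-04 6.0000e-04 1.5702e+00] pos [547.  159.1 133.2] rot [-3.141  0.     1.57 ] j [0.22 0.41 1.55 0.   1.19 0.22] 10.3
```

View pics/d2.png

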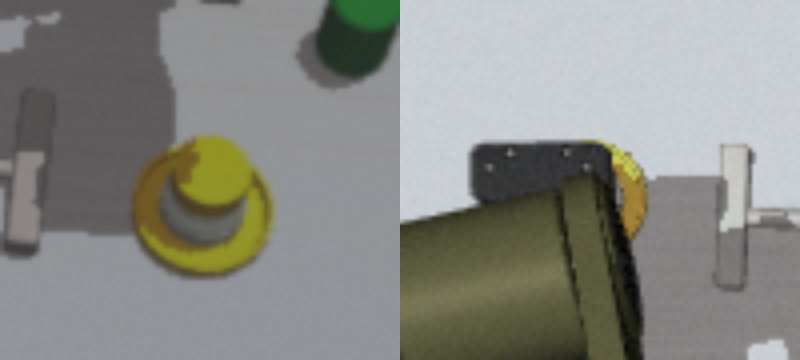

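The jar stands upright in the dish, well centred (crop 207,195). Next, the weight.

Call:
servo_tool([
  {"wx":0,"wy":0,"wz":0,"dx":-0.1,"dy":-0.4,"dz":0,"fingers":-1},
  {"wx":0,"wy":0,"wz":0,"dx":-0.1,"dy":-0.7,"dz":0,"fingers":-1},
  {"wx":0,"wy":0,"wz":0,"dx":-0.1,"dy":-0.87,"dz":0,"fingers":-1},
  {"wx":0,"wy":0,"wz":0,"dx":-0.1,"dy":-0.87,"dz":0,"fingers":-1},
  {"wx":0,"wy":0,"wz":0,"dx":-0.1,"dy":-0.87,"dz":0.2,"fingers":-1},
  {"wx":0,"wy":0,"wz":0,"dx":-0.1,"dy":-0.87,"dz":0.4,"fingers":-1},
  {"wx":0,"wy":0,"wz":0,"dx":-0.1,"dy":-0.87,"dz":0.6,"fingers":-1},
  {"wx":0,"wy":0,"wz":0,"dx":-0.1,"dy":-0.87,"dz":0.7,"fingers":-1},
  {"wx":0,"wy":0,"wz":0,"dx":-0.1,"dy":-0.87,"dz":0.7,"fingers":-1},
])

```text
clock: 11.2
eef_pos: [459.6, 149.1, 62.8]
eef_rot: [-3.139, 0.001, 1.57]
wrist_force: [-0.4, 0.6, 0.7]
finger_gap: 94.2
finger_force: 0.0
```

Call:
servo_tool([
  {"wx":0,"wy":0,"wz":0,"dx":0,"dy":0,"dz":0,"fingers":1},
  {"wx":0,"wy":0,"wz":0,"dx":0,"dy":0,"dz":0,"fingers":1},
  {"wx":0,"wy":0,"wz":0,"dx":0,"dy":0,"dz":0,"fingers":1},
  {"wx":0,"wy":0,"wz":0,"dx":0,"dy":0,"dz":0,"fingers":1},
  {"wx":0,"wy":0,"wz":0,"dx":0,"dy":0,"dz":0,"fingers":1},
  {"wx":0,"wy":0,"wz":0,"dx":0,"dy":0,"dz":0,"fingers":1},
  {"wx":0,"wy":0,"wz":0,"dx":0,"dy":0,"dz":0,"fingers":1},
  {"wx":0,"wy":0,"wz":0,"dx":0,"dy":0,"dz":0,"fingers":1},
  {"wx":0,"wy":0,"wz":0,"dx":0,"dy":0,"dz":0,"fingers":1},
  {"wx":0,"wy":0,"wz":0,"dx":0,"dy":0,"dz":0,"fingers":1},
], newtons=50)

```text
clock: 12.2
eef_pos: [459.5, 149.2, 64.0]
eef_rot: [-3.142, -0.0, 1.57]
wrist_force: [-0.6, 0.4, 2.1]
finger_gap: 39.0
finger_force: 50.0
```

Call:
servo_tool([
  {"wx":0,"wy":0,"wz":0,"dx":0,"dy":0,"dz":-0.1,"fingers":1},
  {"wx":0,"wy":0,"wz":0,"dx":0,"dy":0,"dz":-0.3,"fingers":1},
  {"wx":0,"wy":0,"wz":0,"dx":0,"dy":0,"dz":-0.5,"fingers":1},
  {"wx":0,"wy":0,"wz":0,"dx":0,"dy":0,"dz":-0.7,"fingers":1},
  {"wx":0,"wy":0,"wz":0,"dx":0,"dy":0,"dz":-0.9,"fingers":1},
  {"wx":0,"wy":0,"wz":0,"dx":0,"dy":0,"dz":-0.9,"fingers":1},
])

```text
clock: 12.8
eef_pos: [460.5, 149.4, 156.4]
eef_rot: [3.138, -0.001, 1.57]
wrist_force: [-0.6, 0.8, -4.4]
finger_gap: 39.0
finger_force: 50.0
```

```bash
python3 mv.py 493.7 419.2 100 0
```

```text
d [2.697 0.327 0.568] w [ 0.002  -0.0005 -0.0005] alt [-7.0000e-04 -3.1000e-03  1.5703e+00] pos [460.5 149.4 156.4] rot [ 3.138e+00 -1.000e-03  1.570e+00] j [ 0.24  0.2   1.77 -0.    1.17  0.24] 12.8
```

Call:
servo_tool([
  {"wx":0,"wy":0,"wz":0,"dx":0.2,"dy":0,"dz":0,"fingers":1},
  {"wx":0,"wy":0,"wz":0,"dx":0.4,"dy":0.05,"dz":0,"fingers":1},
  {"wx":0,"wy":0,"wz":0,"dx":0.7,"dy":0.08,"dz":0,"fingers":1},
  {"wx":0,"wy":0,"wz":0,"dx":1,"dy":0.12,"dz":0,"fingers":1},
])

```text
clock: 13.2
eef_pos: [471.3, 249.9, 152.8]
eef_rot: [-3.14, 0.001, 1.569]
wrist_force: [0.4, -0.5, -5.0]
finger_gap: 39.2
finger_force: 50.0
```

Call:
servo_tool([
  {"wx":0,"wy":0,"wz":0,"dx":0.3,"dy":0.04,"dz":0,"fingers":1},
  {"wx":0,"wy":0,"wz":0,"dx":0.6,"dy":0.08,"dz":0,"fingers":1},
  {"wx":0,"wy":0,"wz":0,"dx":0.85,"dy":0.11,"dz":0,"fingers":1},
  {"wx":0,"wy":0,"wz":0,"dx":1,"dy":0.12,"dz":0,"fingers":1},
])

```text
clock: 13.6
eef_pos: [483.2, 350.5, 152.5]
eef_rot: [-3.14, 0.001, 1.571]
wrist_force: [0.3, -0.2, -4.7]
finger_gap: 39.0
finger_force: 50.0
```

Call:
servo_tool([
  {"wx":0,"wy":0,"wz":0,"dx":0.25,"dy":0.04,"dz":0,"fingers":1},
  {"wx":0,"wy":0,"wz":0,"dx":0.5,"dy":0.08,"dz":0.2,"fingers":1},
  {"wx":0,"wy":0,"wz":0,"dx":0.65,"dy":0.1,"dz":0.4,"fingers":1},
  {"wx":0,"wy":0,"wz":0,"dx":0.7,"dy":0.1,"dz":0.55,"fingers":1},
  {"wx":0,"wy":0,"wz":0,"dx":0.7,"dy":0.1,"dz":0.6,"fingers":1},
  {"wx":0,"wy":0,"wz":0,"dx":0.7,"dy":0.1,"dz":0.6,"fingers":1},
  {"wx":0,"wy":0,"wz":0,"dx":0.7,"dy":0.1,"dz":0.6,"fingers":1},
])

```text
clock: 14.3
eef_pos: [494.3, 418.6, 95.0]
eef_rot: [3.141, -0.001, 1.569]
wrist_force: [0.7, -0.1, -3.7]
finger_gap: 38.9
finger_force: 50.0
```

```bash
python3 mv.py 493.7 419.2 78 0; python3 - <<'E'
from ov import *
tiles=[]
p=read_state()["eef_pos"]
for n,ctr in(("scene",(506,226)),("top",(140,261))):
    c=camera(n); o=overlay(c,np.zeros((480,640)),[box(493.7,419.2,.028,0,110,110,42),cyl(p[0],p[1],p[2]-28,20,56)],ctr,"",40)
    tiles.append(cv2.resize(o,(400,400)))
cv2.imwrite("pics/f1.png",np.hstack(tiles))
E
```

```text
d [ 0.005 -0.006  0.17 ] w [ 0.0005 -0.0003 -0.0009] alt [-5.0000e-04 -7.0000e-04  1.5699e+00] pos [494.3 418.6  95. ] rot [ 3.141e+00 -1.000e-03  1.569e+00] j [ 0.65  0.62  1.33 -0.    1.19  0.65] 14.3
```

View pics/f1.png

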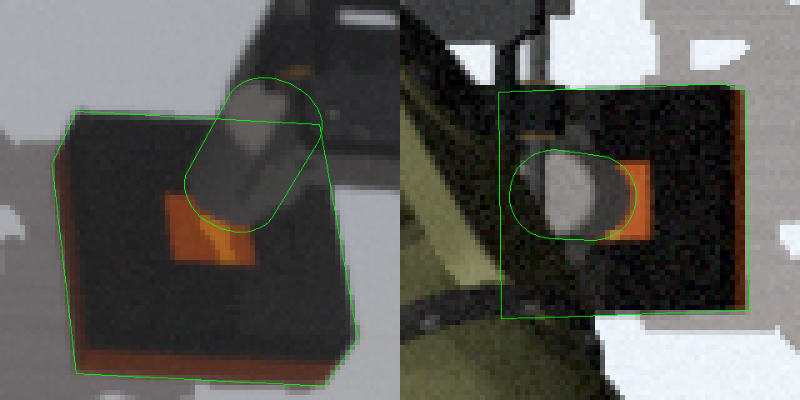

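Model outlines match the picture: the foam and its orange cutout (scene crop 210,230; top crop 600,200) sit under the weight. I press down in stages.

Call:
servo_tool([
  {"wx":0,"wy":0,"wz":0,"dx":0,"dy":0,"dz":0.1,"fingers":1},
  {"wx":0,"wy":0,"wz":0,"dx":0,"dy":0,"dz":0.16,"fingers":1},
  {"wx":0,"wy":0,"wz":0,"dx":0,"dy":0,"dz":0.21,"fingers":1},
  {"wx":0,"wy":0,"wz":0,"dx":0,"dy":0,"dz":0.25,"fingers":1},
  {"wx":0,"wy":0,"wz":0,"dx":0,"dy":0,"dz":0.28,"fingers":1},
  {"wx":0,"wy":0,"wz":0,"dx":0,"dy":0,"dz":0.3,"fingers":1},
  {"wx":0,"wy":0,"wz":0,"dx":0,"dy":0,"dz":0.32,"fingers":1},
  {"wx":0,"wy":0,"wz":0,"dx":0,"dy":0,"dz":0.34,"fingers":1},
], newtons=60)

```text
clock: 15.2
eef_pos: [494.1, 419.6, 60.7]
eef_rot: [3.14, -0.001, 1.57]
wrist_force: [-0.5, 1.7, 1.1]
finger_gap: 39.1
finger_force: 60.0
```

Call:
servo_tool([
  {"wx":0,"wy":0,"wz":0,"dx":0,"dy":0,"dz":0.02,"fingers":1},
  {"wx":0,"wy":0,"wz":0,"dx":0,"dy":0,"dz":0.04,"fingers":1},
  {"wx":0,"wy":0,"wz":0,"dx":0,"dy":0,"dz":0.06,"fingers":1},
  {"wx":0,"wy":0,"wz":0,"dx":0,"dy":0,"dz":0.08,"fingers":1},
  {"wx":0,"wy":0,"wz":0,"dx":0,"dy":0,"dz":0.1,"fingers":1},
  {"wx":0,"wy":0,"wz":0,"dx":0,"dy":0,"dz":0.1,"fingers":1},
])

```text
clock: 15.8
eef_pos: [493.7, 419.1, 49.5]
eef_rot: [-3.141, 0.0, 1.57]
wrist_force: [1.8, 2.0, -4.1]
finger_gap: 38.9
finger_force: 60.0
```

Call:
servo_tool([
  {"wx":0,"wy":0,"wz":0,"dx":0,"dy":0,"dz":0.005,"fingers":1},
  {"wx":0,"wy":0,"wz":0,"dx":0,"dy":0,"dz":0.01,"fingers":1},
  {"wx":0,"wy":0,"wz":0,"dx":0,"dy":0,"dz":0.015,"fingers":1},
  {"wx":0,"wy":0,"wz":0,"dx":0,"dy":0,"dz":0.015,"fingers":1},
])

```text
clock: 16.2
eef_pos: [493.8, 419.2, 48.4]
eef_rot: [3.142, -0.0, 1.57]
wrist_force: [0.3, 1.9, -1.4]
finger_gap: 38.9
finger_force: 60.0
```

Call:
servo_tool([
  {"wx":0,"wy":0,"wz":0,"dx":0,"dy":0,"dz":0.005,"fingers":1},
  {"wx":0,"wy":0,"wz":0,"dx":0,"dy":0,"dz":0.01,"fingers":1},
  {"wx":0,"wy":0,"wz":0,"dx":0,"dy":0,"dz":0.01,"fingers":1},
])

```text
clock: 16.5
eef_pos: [493.9, 419.2, 48.0]
eef_rot: [3.141, -0.0, 1.57]
wrist_force: [-1.8, 0.9, 5.4]
finger_gap: 38.9
finger_force: 60.0
```

The weight is home (TCP 48.0, with the push force rising on the floor). I release it and go to the red box.

Call:
servo_tool([
  {"wx":0,"wy":0,"wz":0,"dx":0,"dy":0,"dz":0,"fingers":-0.5},
  {"wx":0,"wy":0,"wz":0,"dx":0,"dy":0,"dz":0,"fingers":-0.5},
  {"wx":0,"wy":0,"wz":0,"dx":0,"dy":0,"dz":0,"fingers":-0.5},
  {"wx":0,"wy":0,"wz":0,"dx":0,"dy":0,"dz":0,"fingers":-0.5},
  {"wx":0,"wy":0,"wz":0,"dx":0,"dy":0,"dz":0,"fingers":-0.5},
  {"wx":0,"wy":0,"wz":0,"dx":0,"dy":0,"dz":-0.3,"fingers":-0.5},
  {"wx":0,"wy":0,"wz":0,"dx":0,"dy":0,"dz":-0.7,"fingers":-0.5},
  {"wx":0,"wy":0,"wz":0,"dx":0,"dy":0,"dz":-1,"fingers":-0.5},
  {"wx":0,"wy":0,"wz":0,"dx":0,"dy":0,"dz":-1,"fingers":-0.5},
])

```text
clock: 17.4
eef_pos: [495.2, 420.2, 152.4]
eef_rot: [3.136, -0.004, 1.57]
wrist_force: [0.5, -1.5, -0.7]
finger_gap: 70.7
finger_force: 0.0
```

Call:
servo_tool([
  {"wx":0,"wy":0,"wz":0,"dx":-0.4,"dy":-0.1,"dz":0,"fingers":-1},
  {"wx":0,"wy":0,"wz":0,"dx":-0.8,"dy":-0.2,"dz":0,"fingers":-1},
  {"wx":0,"wy":0,"wz":0,"dx":-1,"dy":-0.24,"dz":0,"fingers":-1},
])

```text
clock: 17.7
eef_pos: [468.6, 316.8, 146.5]
eef_rot: [-3.14, 0.001, 1.569]
wrist_force: [0.2, 0.1, 0.8]
finger_gap: 91.1
finger_force: 0.0
```

```bash
python3 - <<'E'
from ov import *
tiles=[]
S=camera("scene");T=camera("top"); z=np.zeros((480,640))
tiles=[overlay(S,z,[cyl(493.7,419.2,20,20,56)],(506,232),"",33),overlay(S,z,[box(446.2,147.3,.538,0,120,56,36)],(383,208),"",33),overlay(T,z,[cyl(493.7,419.2,20,20,56)],(140,261),"",33),overlay(T,z,[box(446.2,147.3,.538,0,120,56,36)],(256,280),"",33)]
cv2.imwrite("pics/f2.png",cv2.resize(np.vstack([np.hstack(tiles[:2]),np.hstack(tiles[2:])]),(600,600)))
E
python3 mv.py 446.2 147.3 12 2.109
```

```text
d [-1.699 -0.225  1.352] w [-2.000e-04  5.000e-04  5.149e-01] alt [-6.0000e-04 -2.0000e-04 -1.0559e+00] pos [469.3 317.2 147. ] rot [-3.141e+00  1.000e-03  1.568e+00] j [ 0.53  0.39  1.54 -0.    1.21  0.53] 17.8
```

View pics/f2.png

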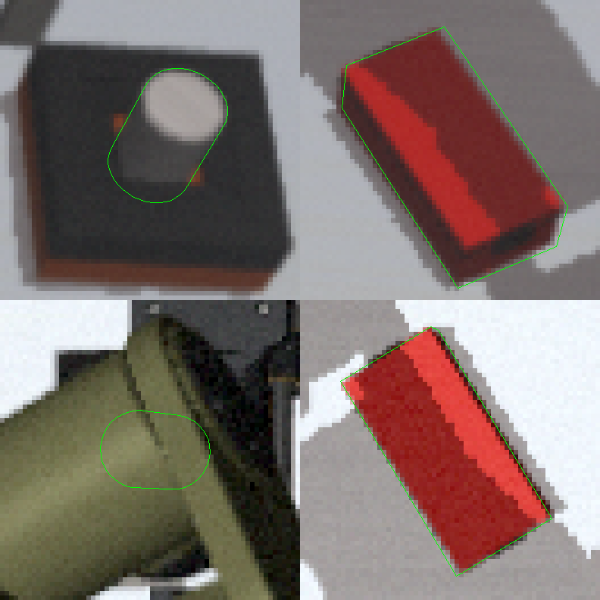

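The weight sits upright in the cutout exactly at the modelled home outline (crop 165,135), and the red box has not moved (crop 450,155).

Call:
servo_tool([
  {"wx":0,"wy":0,"wz":0.07,"dx":-0.4,"dy":0,"dz":0,"fingers":-1},
  {"wx":0,"wy":0,"wz":0.14,"dx":-0.8,"dy":-0.1,"dz":0,"fingers":-1},
  {"wx":0,"wy":0,"wz":0.21,"dx":-1,"dy":-0.2,"dz":0,"fingers":-1},
  {"wx":0,"wy":0,"wz":0.28,"dx":-1,"dy":-0.2,"dz":0,"fingers":-1},
  {"wx":0,"wy":0,"wz":0.35,"dx":-1,"dy":-0.2,"dz":0,"fingers":-1},
  {"wx":0,"wy":0,"wz":0.42,"dx":-1,"dy":-0.2,"dz":0,"fingers":-1},
  {"wx":0,"wy":0,"wz":0.48,"dx":-1,"dy":-0.2,"dz":0,"fingers":-1},
  {"wx":0,"wy":0,"wz":0.515,"dx":-1,"dy":-0.2,"dz":0,"fingers":-1},
  {"wx":0,"wy":0,"wz":0.515,"dx":-1,"dy":-0.2,"dz":0,"fingers":-1},
])

```text
clock: 18.7
eef_pos: [449.7, 219.8, 147.0]
eef_rot: [-3.141, 0.001, 0.539]
wrist_force: [0.4, 0.2, 0.5]
finger_gap: 93.9
finger_force: 0.0
```

```bash
python3 mv.py 446.2 147.3 12 2.109
```

```text
d [-0.402  0.604  1.35 ] w [-0.0001  0.0003  0.0005] alt [-4.0000e-04 -1.0000e-04 -1.5703e+00] pos [449.7 219.8 147. ] rot [-3.141e+00  1.000e-03  5.390e-01] j [0.38 0.25 1.73 0.   1.16 1.41] 18.7
```

Call:
servo_tool([
  {"wx":0,"wy":0,"wz":0,"dx":-0.3,"dy":0.3,"dz":0.1,"fingers":-1},
  {"wx":0,"wy":0,"wz":0,"dx":-0.4,"dy":0.6,"dz":0.3,"fingers":-1},
  {"wx":0,"wy":0,"wz":0,"dx":-0.4,"dy":0.605,"dz":0.6,"fingers":-1},
  {"wx":0,"wy":0,"wz":0,"dx":-0.4,"dy":0.605,"dz":0.8,"fingers":-1},
  {"wx":0,"wy":0,"wz":0,"dx":-0.4,"dy":0.605,"dz":0.8,"fingers":-1},
])

```text
clock: 19.2
eef_pos: [445.2, 146.6, 65.1]
eef_rot: [-3.14, 0.004, 0.542]
wrist_force: [0.0, -0.4, 0.7]
finger_gap: 94.2
finger_force: 0.0
```

Call:
servo_tool([
  {"wx":0,"wy":0,"wz":0,"dx":0,"dy":0,"dz":0.2,"fingers":-1},
  {"wx":0,"wy":0,"wz":0,"dx":0,"dy":0,"dz":0.4,"fingers":-1},
  {"wx":0,"wy":0,"wz":0,"dx":0,"dy":0,"dz":0.5,"fingers":-1},
  {"wx":0,"wy":0,"wz":0,"dx":0,"dy":0,"dz":0.55,"fingers":-1},
  {"wx":0,"wy":0,"wz":0,"dx":0,"dy":0,"dz":0.55,"fingers":-1},
  {"wx":0,"wy":0,"wz":0,"dx":0,"dy":0,"dz":0.55,"fingers":1},
  {"wx":0,"wy":0,"wz":0,"dx":0,"dy":0,"dz":0.55,"fingers":1},
  {"wx":0,"wy":0,"wz":0,"dx":0,"dy":0,"dz":0.55,"fingers":1},
], newtons=40)

```text
clock: 20.0
eef_pos: [446.7, 146.8, 13.0]
eef_rot: [3.141, -0.001, 0.54]
wrist_force: [0.7, -0.5, -0.0]
finger_gap: 73.2
finger_force: 0.0
```

Call:
servo_tool([
  {"wx":0,"wy":0,"wz":0,"dx":0,"dy":0,"dz":0,"fingers":1},
  {"wx":0,"wy":0,"wz":0,"dx":0,"dy":0,"dz":0,"fingers":1},
  {"wx":0,"wy":0,"wz":0,"dx":0,"dy":0,"dz":0,"fingers":1},
  {"wx":0,"wy":0,"wz":0,"dx":0,"dy":0,"dz":0,"fingers":1},
  {"wx":0,"wy":0,"wz":0,"dx":0,"dy":0,"dz":0,"fingers":1},
])

```text
clock: 20.5
eef_pos: [446.5, 146.7, 12.6]
eef_rot: [3.141, -0.0, 0.54]
wrist_force: [-0.0, -1.7, 3.6]
finger_gap: 55.7
finger_force: 39.9
```

Call:
servo_tool([
  {"wx":0,"wy":0,"wz":0,"dx":0,"dy":0,"dz":-0.1,"fingers":1},
  {"wx":0,"wy":0,"wz":0,"dx":0,"dy":0,"dz":-0.3,"fingers":1},
  {"wx":0,"wy":0,"wz":0,"dx":0,"dy":0,"dz":-0.5,"fingers":1},
  {"wx":0,"wy":0,"wz":0.05,"dx":0,"dy":0,"dz":-0.7,"fingers":1},
  {"wx":0,"wy":0,"wz":0.1,"dx":0,"dy":0,"dz":-0.9,"fingers":1},
  {"wx":0,"wy":0,"wz":0.15,"dx":0,"dy":0,"dz":-1,"fingers":1},
  {"wx":0,"wy":0,"wz":0.197,"dx":0,"dy":0,"dz":-1,"fingers":1},
  {"wx":0,"wy":0,"wz":0.197,"dx":0,"dy":0,"dz":-1,"fingers":1},
])

```text
clock: 21.3
eef_pos: [446.1, 146.8, 112.9]
eef_rot: [-3.141, 0.0, 0.144]
wrist_force: [0.5, -0.0, -3.1]
finger_gap: 55.3
finger_force: 39.9
```

Call:
servo_tool([
  {"wx":0,"wy":0,"wz":0,"dx":0,"dy":0.2,"dz":0,"fingers":1},
  {"wx":0,"wy":0,"wz":0,"dx":0,"dy":0.5,"dz":0,"fingers":1},
  {"wx":0,"wy":0,"wz":0,"dx":0,"dy":0.8,"dz":0,"fingers":1},
  {"wx":0,"wy":0,"wz":0,"dx":0,"dy":1,"dz":0,"fingers":1},
])

```text
clock: 21.7
eef_pos: [460.6, 46.4, 112.3]
eef_rot: [-3.141, 0.001, 0.149]
wrist_force: [-0.0, 0.0, -3.7]
finger_gap: 55.9
finger_force: 39.9
```

Call:
servo_tool([
  {"wx":0,"wy":0,"wz":0,"dx":0,"dy":0.3,"dz":0,"fingers":1},
  {"wx":0,"wy":0,"wz":0,"dx":0,"dy":0.6,"dz":0,"fingers":1},
  {"wx":0,"wy":0,"wz":0,"dx":0,"dy":0.9,"dz":0,"fingers":1},
  {"wx":0,"wy":0,"wz":0,"dx":0,"dy":1,"dz":0,"fingers":1},
])

```text
clock: 22.1
eef_pos: [475.2, -53.0, 112.2]
eef_rot: [-3.141, 0.001, 0.147]
wrist_force: [0.5, 0.4, -4.7]
finger_gap: 55.8
finger_force: 39.9
```

Call:
servo_tool([
  {"wx":0,"wy":0,"wz":0,"dx":0,"dy":0.3,"dz":0,"fingers":1},
  {"wx":0,"wy":0,"wz":0,"dx":0,"dy":0.6,"dz":0,"fingers":1},
  {"wx":0,"wy":0,"wz":0,"dx":0,"dy":0.9,"dz":0,"fingers":1},
  {"wx":0,"wy":0,"wz":0,"dx":0,"dy":1,"dz":0,"fingers":1},
])

```text
clock: 22.5
eef_pos: [489.9, -151.6, 112.2]
eef_rot: [-3.141, 0.001, 0.146]
wrist_force: [-0.2, 1.7, -4.2]
finger_gap: 55.7
finger_force: 39.9
```

Call:
servo_tool([
  {"wx":0,"wy":0,"wz":0,"dx":0,"dy":0.3,"dz":0,"fingers":1},
  {"wx":0,"wy":0,"wz":0,"dx":0,"dy":0.6,"dz":0,"fingers":1},
  {"wx":0,"wy":0,"wz":0,"dx":-0.1,"dy":0.9,"dz":0,"fingers":1},
  {"wx":0,"wy":0,"wz":0,"dx":-0.1,"dy":1,"dz":0,"fingers":1},
])

```text
clock: 22.9
eef_pos: [494.0, -251.8, 112.1]
eef_rot: [-3.141, 0.001, 0.146]
wrist_force: [1.1, 0.5, -4.1]
finger_gap: 56.0
finger_force: 39.9
```

Call:
servo_tool([
  {"wx":0,"wy":0,"wz":0,"dx":0,"dy":0.3,"dz":0,"fingers":1},
  {"wx":0,"wy":0,"wz":0,"dx":0,"dy":0.6,"dz":0,"fingers":1},
  {"wx":0,"wy":0,"wz":0,"dx":-0.1,"dy":0.9,"dz":0,"fingers":1},
  {"wx":0,"wy":0,"wz":0,"dx":-0.1,"dy":1,"dz":0,"fingers":1},
  {"wx":0,"wy":0,"wz":0,"dx":-0.1,"dy":1,"dz":0,"fingers":1},
  {"wx":0,"wy":0,"wz":0,"dx":-0.1,"dy":1,"dz":0,"fingers":1},
])

```text
clock: 23.5
eef_pos: [499.5, -349.4, 112.2]
eef_rot: [-3.141, 0.0, 0.147]
wrist_force: [1.0, 0.2, -4.3]
finger_gap: 55.8
finger_force: 39.9
```

```bash
python3 mv.py 503.3 -413.4 16 1.717
```

```text
d [-0.056  0.639  0.961] w [-0.0004  0.0002  0.0004] alt [-3.0000e-04 -7.0000e-04 -1.5704e+00] pos [ 499.5 -349.4  112.2] rot [-3.141  0.     0.147] j [-0.67  0.52  1.44  0.    1.18  0.75] 23.5
```

Call:
servo_tool([
  {"wx":0,"wy":0,"wz":0,"dx":-0.05,"dy":0.3,"dz":0,"fingers":1},
  {"wx":0,"wy":0,"wz":0,"dx":-0.055,"dy":0.55,"dz":0.1,"fingers":1},
  {"wx":0,"wy":0,"wz":0,"dx":-0.055,"dy":0.64,"dz":0.3,"fingers":1},
  {"wx":0,"wy":0,"wz":0,"dx":-0.055,"dy":0.64,"dz":0.5,"fingers":1},
  {"wx":0,"wy":0,"wz":0,"dx":-0.055,"dy":0.64,"dz":0.65,"fingers":1},
  {"wx":0,"wy":0,"wz":0,"dx":-0.055,"dy":0.64,"dz":0.7,"fingers":1},
  {"wx":0,"wy":0,"wz":0,"dx":-0.055,"dy":0.64,"dz":0.7,"fingers":1},
])

```text
clock: 24.2
eef_pos: [503.3, -414.1, 42.2]
eef_rot: [-3.141, 0.001, 0.147]
wrist_force: [-0.2, -0.0, -2.9]
finger_gap: 55.6
finger_force: 39.9
```

```bash
cat > sh.py <<'E'
from ov import *
def sh(name,p,t,S0,T0,h0):
    tiles=[]; z=np.zeros((480,640))
    e=read_state()["eef_pos"]
    for n,ctr in(("scene",S0),("top",T0)):
        tiles.append(cv2.resize(overlay(camera(n),z,[box(t[0],t[1],t[2],0,146,82,11),box(e[0],e[1],p,e[2]-h0,120,56,36)],ctr,"",45),(400,400)))
    cv2.imwrite("pics/"+name,np.hstack(tiles))
E
python3 -c "
from sh import *
sh('r1.png',.147,(503.3,-413.4,.147),(134,205),(478,254),12.6)"; python3 mv.py 503.3 -413.4 16 1.717
```

```text
d [-0.002 -0.015  0.276] w [ 0.0005 -0.0005  0.0001] alt [ 7.0000e-04  9.0000e-04 -1.5707e+00] pos [ 503.7 -414.9   43.6] rot [ 3.141e+00 -1.000e-03  1.460e-01] j [-0.75  0.69  1.35  0.    1.11  0.68] 24.3
```

View pics/r1.png

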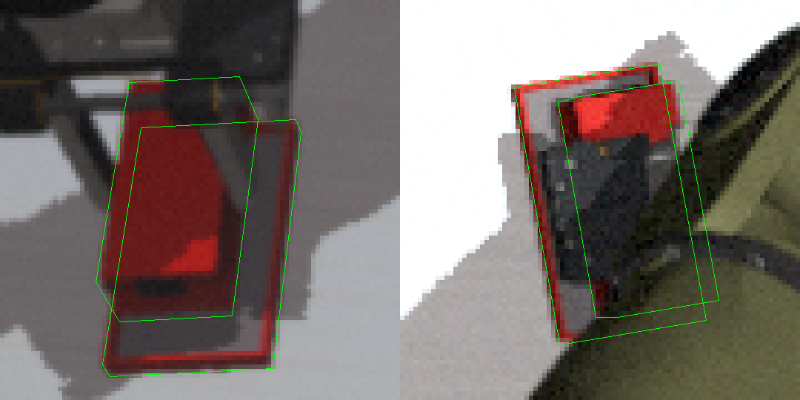

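The red box is over the red tray, lined up with it (scene crop 170,200; top crop 630,190), so I lower and release.

Call:
servo_tool([
  {"wx":0,"wy":0,"wz":0,"dx":0,"dy":0,"dz":0.08,"fingers":1},
  {"wx":0,"wy":0,"wz":0,"dx":0,"dy":0,"dz":0.14,"fingers":1},
  {"wx":0,"wy":0,"wz":0,"dx":0,"dy":0,"dz":0.19,"fingers":1},
  {"wx":0,"wy":0,"wz":0,"dx":0,"dy":0,"dz":0.23,"fingers":1},
  {"wx":0,"wy":0,"wz":0,"dx":0,"dy":0,"dz":0.25,"fingers":1},
  {"wx":0,"wy":0,"wz":0,"dx":0,"dy":0,"dz":0.26,"fingers":1},
  {"wx":0,"wy":0,"wz":0,"dx":0,"dy":0,"dz":0.265,"fingers":1},
  {"wx":0,"wy":0,"wz":0,"dx":0,"dy":0,"dz":0.265,"fingers":1},
])

```text
clock: 25.1
eef_pos: [503.1, -415.0, 16.1]
eef_rot: [3.141, -0.0, 0.146]
wrist_force: [-0.2, -0.2, -3.0]
finger_gap: 55.5
finger_force: 39.9
```

Call:
servo_tool([
  {"wx":0,"wy":0,"wz":0,"dx":0,"dy":0,"dz":0,"fingers":-0.6},
  {"wx":0,"wy":0,"wz":0,"dx":0,"dy":0,"dz":0,"fingers":-0.6},
  {"wx":0,"wy":0,"wz":0,"dx":0,"dy":0,"dz":0,"fingers":-0.6},
  {"wx":0,"wy":0,"wz":0,"dx":0,"dy":0,"dz":0,"fingers":-0.6},
  {"wx":0,"wy":0,"wz":0,"dx":0,"dy":0,"dz":-0.2,"fingers":-0.6},
  {"wx":0,"wy":0,"wz":0,"dx":0,"dy":0,"dz":-0.5,"fingers":-0.6},
  {"wx":0,"wy":0,"wz":0,"dx":0,"dy":0,"dz":-0.9,"fingers":-0.6},
  {"wx":0,"wy":0,"wz":0,"dx":0,"dy":0,"dz":-1,"fingers":-0.6},
])

```text
clock: 25.9
eef_pos: [504.3, -416.1, 120.8]
eef_rot: [3.137, -0.004, 0.146]
wrist_force: [0.1, -0.6, 1.4]
finger_gap: 75.0
finger_force: 0.0
```

Call:
servo_tool([
  {"wx":0,"wy":0,"wz":0.07,"dx":-0.1,"dy":-0.4,"dz":0,"fingers":-1},
  {"wx":0,"wy":0,"wz":0.14,"dx":-0.2,"dy":-0.8,"dz":0,"fingers":-1},
  {"wx":0,"wy":0,"wz":0.21,"dx":-0.2,"dy":-1,"dz":0,"fingers":-1},
  {"wx":0,"wy":0,"wz":0.271,"dx":-0.2,"dy":-1,"dz":0,"fingers":-1},
  {"wx":0,"wy":0,"wz":0.271,"dx":-0.2,"dy":-1,"dz":0,"fingers":-1},
])

```text
clock: 26.4
eef_pos: [468.8, -318.5, 116.0]
eef_rot: [3.142, -0.0, -0.397]
wrist_force: [0.4, -0.9, 0.3]
finger_gap: 94.4
finger_force: 0.0
```

```bash
python3 - <<'E'
from fit import *
S=camera("scene");T=camera("top")
v=[]
for c,p in((S,(134,215)),(T,(478,254))):
    im=c["image"].astype(int);R,G,B=im[...,0],im[...,1],im[...,2]
    yy,xx=np.mgrid[:480,:640]; m=(R>1.6*G+10)&(R>1.6*B+5)&(np.hypot(xx-p[0],yy-p[1])<45); v.append((c,m))
b=cv2.resize(S["image"][165:255,85:185,::-1],None,fx=4,fy=4);a=cv2.resize(T["image"][210:300,425:525,::-1],None,fx=4,fy=4)
cv2.imwrite("pics/r2.png",cv2.convertScaleAbs(np.hstack([b,a]),alpha=1.4))
E
python3 mv.py 431.8 -174.1 12 1.176
```

```text
d [-0.896 -1.198  1.037] w [-0.      0.0001  0.0011] alt [-1.0000e-04 -0.0000e+00 -1.5697e+00] pos [ 468.8 -319.1  115.7] rot [-3.142  0.    -0.393] j [-0.66  0.42  1.57 -0.    1.15  1.3 ] 26.5
```

View pics/r2.png

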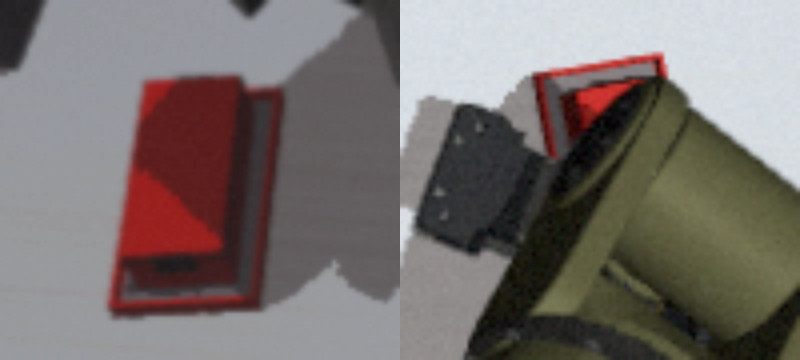

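The red box lies flat in its tray (crop 185,170), with an even gap inside the rim. On to the blue box.

Call:
servo_tool([
  {"wx":0,"wy":0,"wz":0,"dx":-0.25,"dy":-0.35,"dz":0,"fingers":-1},
  {"wx":0,"wy":0,"wz":0,"dx":-0.5,"dy":-0.65,"dz":0,"fingers":-1},
  {"wx":0,"wy":0,"wz":0,"dx":-0.75,"dy":-1,"dz":0,"fingers":-1},
  {"wx":0,"wy":0,"wz":0,"dx":-0.75,"dy":-1,"dz":0,"fingers":-1},
  {"wx":0,"wy":0,"wz":0,"dx":-0.75,"dy":-1,"dz":0,"fingers":-1},
])

```text
clock: 27.0
eef_pos: [438.5, -197.9, 116.2]
eef_rot: [3.141, -0.001, -0.393]
wrist_force: [-0.3, 0.3, 0.8]
finger_gap: 93.7
finger_force: 0.0
```

Call:
servo_tool([
  {"wx":0,"wy":0,"wz":0,"dx":-0.145,"dy":-0.2,"dz":0,"fingers":-1},
  {"wx":0,"wy":0,"wz":0,"dx":-0.145,"dy":-0.2,"dz":0.1,"fingers":-1},
  {"wx":0,"wy":0,"wz":0,"dx":-0.145,"dy":-0.2,"dz":0.4,"fingers":-1},
  {"wx":0,"wy":0,"wz":0,"dx":-0.145,"dy":-0.2,"dz":0.7,"fingers":-1},
  {"wx":0,"wy":0,"wz":0,"dx":-0.145,"dy":-0.2,"dz":0.9,"fingers":-1},
  {"wx":0,"wy":0,"wz":0,"dx":-0.145,"dy":-0.2,"dz":1,"fingers":-1},
  {"wx":0,"wy":0,"wz":0,"dx":-0.145,"dy":-0.2,"dz":1,"fingers":-1},
  {"wx":0,"wy":0,"wz":0,"dx":-0.145,"dy":-0.2,"dz":1,"fingers":-1},
])

```text
clock: 27.8
eef_pos: [433.0, -174.3, 16.4]
eef_rot: [3.142, -0.001, -0.396]
wrist_force: [0.5, -0.4, 0.2]
finger_gap: 94.2
finger_force: 0.0
```

```bash
python3 mv.py 431.8 -174.1 12 1.176
```

```text
d [-0.012  0.002  0.044] w [ 0.     -0.0003 -0.0007] alt [-5.0000e-04 -1.0000e-04  1.5701e+00] pos [ 433.  -174.3   16.4] rot [ 3.142e+00 -1.000e-03 -3.960e-01] j [-0.46  0.38  1.92 -0.    0.84  1.51] 27.8
```

Call:
servo_tool([
  {"wx":0,"wy":0,"wz":0,"dx":-0.01,"dy":0,"dz":0.04,"fingers":-1},
  {"wx":0,"wy":0,"wz":0,"dx":-0.01,"dy":0,"dz":0.04,"fingers":1},
  {"wx":0,"wy":0,"wz":0,"dx":-0.01,"dy":0,"dz":0.04,"fingers":1},
  {"wx":0,"wy":0,"wz":0,"dx":-0.01,"dy":0,"dz":0.04,"fingers":1},
  {"wx":0,"wy":0,"wz":0,"dx":-0.01,"dy":0,"dz":0.04,"fingers":1},
  {"wx":0,"wy":0,"wz":0,"dx":-0.01,"dy":0,"dz":0.04,"fingers":1},
  {"wx":0,"wy":0,"wz":0,"dx":-0.01,"dy":0,"dz":0.04,"fingers":1},
  {"wx":0,"wy":0,"wz":0,"dx":-0.01,"dy":0,"dz":0.04,"fingers":1},
  {"wx":0,"wy":0,"wz":0,"dx":-0.01,"dy":0,"dz":0.04,"fingers":1},
])

```text
clock: 28.7
eef_pos: [431.7, -173.3, 12.1]
eef_rot: [3.142, -0.0, -0.396]
wrist_force: [-0.6, -0.1, 2.2]
finger_gap: 55.8
finger_force: 40.0
```

Call:
servo_tool([
  {"wx":0,"wy":0,"wz":0,"dx":0,"dy":0,"dz":-0.1,"fingers":1},
  {"wx":0,"wy":0,"wz":0,"dx":0,"dy":0,"dz":-0.3,"fingers":1},
  {"wx":0,"wy":0,"wz":0,"dx":0,"dy":0,"dz":-0.5,"fingers":1},
  {"wx":0,"wy":0,"wz":0.04,"dx":0,"dy":0,"dz":-0.7,"fingers":1},
  {"wx":0,"wy":0,"wz":0.079,"dx":0,"dy":0,"dz":-0.8,"fingers":1},
  {"wx":0,"wy":0,"wz":0.079,"dx":0,"dy":0,"dz":-0.8,"fingers":1},
  {"wx":0,"wy":0,"wz":0.079,"dx":0,"dy":0,"dz":-0.8,"fingers":1},
])

```text
clock: 29.4
eef_pos: [431.3, -173.2, 91.7]
eef_rot: [3.142, 0.0, -0.552]
wrist_force: [0.3, -0.4, -4.3]
finger_gap: 55.3
finger_force: 40.0
```

```bash
python3 mv.py 674.3 -201.3 15 1.018
```

```text
d [ 2.217 -1.034  0.766] w [0.     0.0002 0.0004] alt [-4.0000e-04  0.0000e+00 -1.5703e+00] pos [ 431.3 -173.2   91.7] rot [ 3.142  0.    -0.552] j [-0.46  0.25  1.88  0.    1.02  1.66] 29.4
```

Call:
servo_tool([
  {"wx":0,"wy":0,"wz":0,"dx":0.15,"dy":-0.1,"dz":0,"fingers":1},
  {"wx":0,"wy":0,"wz":0,"dx":0.4,"dy":-0.2,"dz":0,"fingers":1},
  {"wx":0,"wy":0,"wz":0,"dx":0.7,"dy":-0.35,"dz":0,"fingers":1},
  {"wx":0,"wy":0,"wz":0,"dx":1,"dy":-0.5,"dz":0,"fingers":1},
])

```text
clock: 29.8
eef_pos: [543.6, -183.3, 90.8]
eef_rot: [3.141, 0.002, -0.552]
wrist_force: [0.3, 0.4, -3.8]
finger_gap: 55.8
finger_force: 40.0
```

Call:
servo_tool([
  {"wx":0,"wy":0,"wz":0,"dx":0.3,"dy":-0.15,"dz":0,"fingers":1},
  {"wx":0,"wy":0,"wz":0,"dx":0.6,"dy":-0.3,"dz":0,"fingers":1},
  {"wx":0,"wy":0,"wz":0,"dx":0.9,"dy":-0.45,"dz":0,"fingers":1},
  {"wx":0,"wy":0,"wz":0,"dx":1,"dy":-0.5,"dz":0,"fingers":1},
  {"wx":0,"wy":0,"wz":0,"dx":1,"dy":-0.5,"dz":0,"fingers":1},
])

```text
clock: 30.3
eef_pos: [654.5, -193.2, 89.7]
eef_rot: [3.141, 0.002, -0.552]
wrist_force: [-0.6, 0.2, -4.0]
finger_gap: 56.1
finger_force: 40.0
```

Call:
servo_tool([
  {"wx":0,"wy":0,"wz":0,"dx":0.15,"dy":-0.03,"dz":0,"fingers":1},
  {"wx":0,"wy":0,"wz":0,"dx":0.215,"dy":-0.035,"dz":0.1,"fingers":1},
  {"wx":0,"wy":0,"wz":0,"dx":0.215,"dy":-0.035,"dz":0.3,"fingers":1},
  {"wx":0,"wy":0,"wz":0,"dx":0.215,"dy":-0.035,"dz":0.45,"fingers":1},
  {"wx":0,"wy":0,"wz":0,"dx":0.215,"dy":-0.035,"dz":0.45,"fingers":1},
  {"wx":0,"wy":0,"wz":0,"dx":0.215,"dy":-0.035,"dz":0.45,"fingers":1},
])

```text
clock: 30.9
eef_pos: [674.1, -201.8, 46.8]
eef_rot: [3.141, 0.001, -0.554]
wrist_force: [0.5, 0.4, -3.8]
finger_gap: 55.5
finger_force: 40.0
```

```bash
python3 -c "
from sh import *
sh('b1.png',-.553,(674.3,-201.3,-.553),(212,285),(394,190),12.1)"; python3 mv.py 674.3 -201.3 15 1.018
```

```text
d [-0.008 -0.003  0.33 ] w [-0.0002 -0.0007 -0.0007] alt [-1.1000e-03  3.0000e-04  1.5701e+00] pos [ 674.7 -202.    48. ] rot [-3.141e+00 -1.000e-03 -5.540e-01] j [-0.34  0.79  1.15  0.    1.2   1.78] 31.0
```

View pics/b1.png

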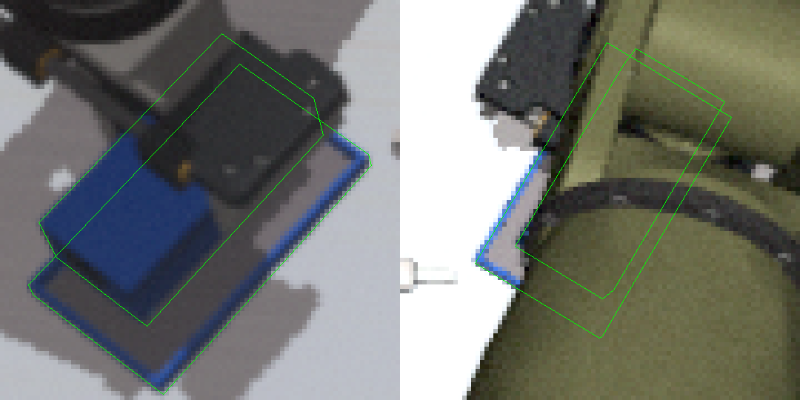

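The blue box hangs over the blue tray, lined up (scene crop 130,230), and the puller's tip (top crop 430,272) is clear. I lower and release.

Call:
servo_tool([
  {"wx":0,"wy":0,"wz":0,"dx":0,"dy":0,"dz":0.1,"fingers":1},
  {"wx":0,"wy":0,"wz":0,"dx":0,"dy":0,"dz":0.18,"fingers":1},
  {"wx":0,"wy":0,"wz":0,"dx":0,"dy":0,"dz":0.24,"fingers":1},
  {"wx":0,"wy":0,"wz":0,"dx":0,"dy":0,"dz":0.28,"fingers":1},
  {"wx":0,"wy":0,"wz":0,"dx":0,"dy":0,"dz":0.3,"fingers":1},
  {"wx":0,"wy":0,"wz":0,"dx":0,"dy":0,"dz":0.315,"fingers":1},
  {"wx":0,"wy":0,"wz":0,"dx":0,"dy":0,"dz":0.315,"fingers":1},
  {"wx":0,"wy":0,"wz":0,"dx":0,"dy":0,"dz":0.315,"fingers":1},
])

```text
clock: 31.8
eef_pos: [674.5, -201.9, 15.7]
eef_rot: [-3.142, -0.0, -0.554]
wrist_force: [-0.2, 0.0, -4.6]
finger_gap: 55.8
finger_force: 40.0
```

Then release, rise and back away for a last look.

Call:
servo_tool([
  {"wx":0,"wy":0,"wz":0,"dx":0,"dy":0,"dz":0.005,"fingers":1},
  {"wx":0,"wy":0,"wz":0,"dx":0,"dy":0,"dz":0.005,"fingers":-0.6},
  {"wx":0,"wy":0,"wz":0,"dx":0,"dy":0,"dz":0.005,"fingers":-0.6},
  {"wx":0,"wy":0,"wz":0,"dx":0,"dy":0,"dz":0.005,"fingers":-0.6},
  {"wx":0,"wy":0,"wz":0,"dx":0,"dy":0,"dz":0.005,"fingers":-0.6},
  {"wx":0,"wy":0,"wz":0,"dx":0,"dy":0,"dz":-0.2,"fingers":-0.6},
  {"wx":0,"wy":0,"wz":0,"dx":0,"dy":0,"dz":-0.5,"fingers":-0.6},
  {"wx":0,"wy":0,"wz":0,"dx":0,"dy":0,"dz":-0.9,"fingers":-0.6},
  {"wx":0,"wy":0,"wz":0,"dx":0,"dy":0,"dz":-1,"fingers":-0.6},
])

```text
clock: 32.7
eef_pos: [676.0, -202.4, 120.8]
eef_rot: [-3.14, -0.007, -0.554]
wrist_force: [-0.2, -1.4, 0.2]
finger_gap: 75.4
finger_force: 0.0
```

Call:
servo_tool([
  {"wx":0,"wy":0,"wz":0,"dx":-0.3,"dy":0.1,"dz":-0.2,"fingers":-0.6},
  {"wx":0,"wy":0,"wz":0,"dx":-0.7,"dy":0.3,"dz":-0.5,"fingers":-0.6},
  {"wx":0,"wy":0,"wz":0,"dx":-1,"dy":0.5,"dz":-0.5,"fingers":-0.6},
  {"wx":0,"wy":0,"wz":0,"dx":-1,"dy":0.5,"dz":-0.5,"fingers":-0.6},
])

```text
clock: 33.1
eef_pos: [559.9, -191.6, 166.1]
eef_rot: [3.141, 0.0, -0.555]
wrist_force: [0.3, 0.1, 0.2]
finger_gap: 74.9
finger_force: 0.0
```

Call:
servo_tool([
  {"wx":0,"wy":0,"wz":0,"dx":-0.3,"dy":0.1,"dz":0,"fingers":-0.6},
  {"wx":0,"wy":0,"wz":0,"dx":-0.7,"dy":0.3,"dz":0,"fingers":-0.6},
  {"wx":0,"wy":0,"wz":0,"dx":-1,"dy":0.3,"dz":0,"fingers":-0.6},
  {"wx":0,"wy":0,"wz":0,"dx":-1,"dy":0.3,"dz":0,"fingers":-0.6},
  {"wx":0,"wy":0,"wz":0,"dx":-1,"dy":0.3,"dz":0,"fingers":-0.6},
])

```text
clock: 33.6
eef_pos: [462.9, -164.8, 165.8]
eef_rot: [-3.141, -0.001, -0.554]
wrist_force: [-0.4, 0.3, 0.1]
finger_gap: 75.3
finger_force: 0.0
```

```bash
python3 - <<'E'
from ov import *
S=camera("scene"); z=np.zeros((480,640))
t=[overlay(S,z,[box(674.3,-201.3,-.553,3,120,56,36)],(212,285),"",33),overlay(S,z,[box(503.3,-414,.147,3,120,56,36)],(134,212),"",33),overlay(S,z,[cyl(646.5,168.5,4,22,48)],(390,290),"",33),overlay(S,z,[cyl(493.7,419.2,20,20,56)],(506,232),"",33)]
cv2.imwrite("pics/end.png",cv2.resize(np.vstack([np.hstack(t[:2]),np.hstack(t[2:])]),(600,600)))
print(read_state()["eef_pos"])
E
```

```text
[ 463.19938358 -164.92256667  165.63347388]
```

View pics/end.png

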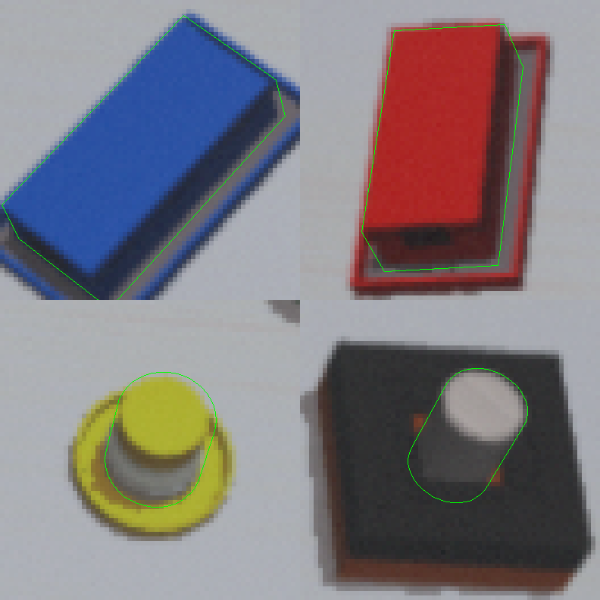

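All four things match the modelled goal outlines to about 2 pixels and stand flat or upright. I hand the job in.

```bash
python3 -c "
from cell import *
print(sign_off())"
```

```text
the job is handed in; nothing more can be done
None
```

I handed the job in at about 34 s on the clock. In the last pictures both boxes lay flat in their trays, the jar stood upright in the dish and the check weight was home in the foam. No move came near the stem puller. The hand-in gave no verdict.

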